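# Refill a spring-flap slug hopper from a scoop cup

## Task

Top up the blue slug hopper on the balancing bench: take the steel scoop cup out of its leaning rest without spilling, push the hopper's yellow spring flap inward with the cup's open nose without ramming the hopper, and tip in all eight brass slugs, rocking loose any that jam. Then put the empty cup back down in its rest as it stood, let the flap spring shut, and leave the other things on the bench where they are.

Things in the scene. Friction and masses are not known exactly. Their poses are not given: they have to be found in the camera images.
- scoop_cup: Steel scoop cup, 110 mm long, 60 mm wide outside, 58 mm deep, walls 2.5 mm, 160 g, open at the top and at the nose (no front wall). Origin: inside it, midway between the black rubber patches on its two side walls: grip there across the 60 mm width, fingers outside. Axes are level when it is seated in its rest: x towards the nose, y across, z up; its floor then climbs 28 degrees along x.
- cup_nose (a point): Middle of the cup's nose lip, at x 77.3, y 0, z 12.3 mm of the cup's axes; the nose tapers to a spout 38 mm wide outside, 33 mm inside. Slugs stay in while the cup's floor is level or nose-up and slide out when it points 35 to 50 degrees nose-down, but they often jam across the spout: feel or see whether any are left, rock the cup back to free them, tip again.
- cup_floor (a point): Underside of the cup's floor straight below its origin, square to the floor (36 mm from the origin). The line from here to the origin is the cup's own up direction. Back wall 36 mm behind; floor flat to 24 mm ahead, then it tapers and ramps up 12 degrees to the nose; side walls 58 mm tall to there, sloping down to 38 mm at the nose. Patches 40 x 26 mm round the origin.
- cup_rest: Dark steel cup rest fixed to the bench, base 124 x 80 mm. Origin: centre of its underside. x: horizontal direction in which the seated cup's nose points, y across, z up. Its bed climbs 28 degrees towards +x, so the cup leans back by 28 degrees. Back stop 19 mm tall at the low end; side lips stand 10 mm above the bed, 68 mm apart (4 mm play each side of the cup).
- cup_seat (a point): Where the origin of the cup lies when seated: at x -30.9, y 0, z 56.5 mm of the rest. The seated cup's floor lies on the bed and its back touches the back stop.
- slug_hopper: Blue sheet-steel hopper fixed to the bench, hollow, 140 mm long (x), 78 mm wide (y), 136 mm tall; clear window and small pick tray (juts 30 mm, 30 mm tall) on its +y side. Origin: centre of its underside. x: horizontal loading direction, into the hopper; z up. Closed level top behind x -18 mm. Its inner floor slopes down along x from 34 to 12 mm above the bench.
- hopper_sill (a point): Middle of the top of the sill, the rolled top edge of the low wall at the loading end (x -70, y 0, z 83 mm of the hopper). From it the mouth, 72 mm wide between 3 mm side walls, slopes up and inward at 47 degrees to the flap's hinge at x -18, z 137 mm.
- flap (a joint): Angle of the yellow flap that closes the hopper's mouth, 68 mm wide, 77 mm long, hinged along the mouth's upper edge (parallel to the hopper's y). 0 shut, growing to 1.25 rad as it swings inward; at 0.75 it hangs straight down. A spring shuts it: about 1 N at its lower edge to start it, about 2 N at 1 rad.
- flap_edge (a point): Middle of the flap's lower free edge; it lies on the sill when shut.
- slug_0: Brass balancing slug, a cylinder 16 mm in diameter and 14 mm long, 24 g; one of eight alike that stand on the floor of the cup at the start. Origin: its centre.
- slug_1: Brass balancing slug, a cylinder 16 mm in diameter and 14 mm long, 24 g; one of eight alike that stand on the floor of the cup at the start. Origin: its centre.
- slug_2: Brass balancing slug, a cylinder 16 mm in diameter and 14 mm long, 24 g; one of eight alike that stand on the floor of the cup at the start. Origin: its centre.
- slug_3: Brass balancing slug, a cylinder 16 mm in diameter and 14 mm long, 24 g; one of eight alike that stand on the floor of the cup at the start. Origin: its centre.
- slug_4: Brass balancing slug, a cylinder 16 mm in diameter and 14 mm long, 24 g; one of eight alike that stand on the floor of the cup at the start. Origin: its centre.
- slug_5: Brass balancing slug, a cylinder 16 mm in diameter and 14 mm long, 24 g; one of eight alike that stand on the floor of the cup at the start. Origin: its centre.
- slug_6: Brass balancing slug, a cylinder 16 mm in diameter and 14 mm long, 24 g; one of eight alike that stand on the floor of the cup at the start. Origin: its centre.
- slug_7: Brass balancing slug, a cylinder 16 mm in diameter and 14 mm long, 24 g; one of eight alike that stand on the floor of the cup at the start. Origin: its centre.
- oil_bottle: Bystander: yellow oil bottle with red spout, 38 mm across, 104 mm tall, standing; origin under its centre.
- gauge_rotor: Bystander: brass rotor on a steel arbor, 28 x 76 x 28 mm, lying; origin under its centre.
- trial_block: Bystander: aluminium block with three brass studs, 32 x 56 x 27 mm; origin under its centre.
- caliper: Bystander: digital caliper, 64 x 170 x 12 mm, lying flat; origin under its centre.

How it is judged:
On the way, in this order (a step that is already met when the one before it is completed fails the run):
1. the cup's nose has pushed the flap open and is in the mouth (value of joint flap above 0.2 rad and x of cup_nose in the frame of slug_hopper above -0.068 m and horizontal distance between cup_nose and hopper_sill below 0.08 m), for 0.1 s.
2. all eight slugs are inside the hopper (x of slug_0 in the frame of slug_hopper between -0.068 and 0.068 m and y of slug_0 in the frame of slug_hopper between -0.037 and 0.037 m and z of slug_0 in the frame of slug_hopper between 0.01 and 0.1 m and x of slug_1 in the frame of slug_hopper between -0.068 and 0.068 m and y of slug_1 in the frame of slug_hopper between -0.037 and 0.037 m and z of slug_1 in the frame of slug_hopper between 0.01 and 0.1 m and x of slug_2 in the frame of slug_hopper between -0.068 and 0.068 m and y of slug_2 in the frame of slug_hopper between -0.037 and 0.037 m and z of slug_2 in the frame of slug_hopper between 0.01 and 0.1 m and x of slug_3 in the frame of slug_hopper between -0.068 and 0.068 m and y of slug_3 in the frame of slug_hopper between -0.037 and 0.037 m and z of slug_3 in the frame of slug_hopper between 0.01 and 0.1 m and x of slug_4 in the frame of slug_hopper between -0.068 and 0.068 m and y of slug_4 in the frame of slug_hopper between -0.037 and 0.037 m and z of slug_4 in the frame of slug_hopper between 0.01 and 0.1 m and x of slug_5 in the frame of slug_hopper between -0.068 and 0.068 m and y of slug_5 in the frame of slug_hopper between -0.037 and 0.037 m and z of slug_5 in the frame of slug_hopper between 0.01 and 0.1 m and x of slug_6 in the frame of slug_hopper between -0.068 and 0.068 m and y of slug_6 in the frame of slug_hopper between -0.037 and 0.037 m and z of slug_6 in the frame of slug_hopper between 0.01 and 0.1 m and x of slug_7 in the frame of slug_hopper between -0.068 and 0.068 m and y of slug_7 in the frame of slug_hopper between -0.037 and 0.037 m and z of slug_7 in the frame of slug_hopper between 0.01 and 0.1 m), for 0.2 s.
At the end, for the whole second after the job is handed in: All eight slugs lie still inside the hopper, the flap is shut (under 0.06 rad), and the cup is back in its rest, nose up: its origin within 10 mm of the seat, square in the rest within 0.12 rad and leaning back as the bed does within 0.10 rad (all of step 2 and linear speed of each of slug_0, slug_1, slug_2, slug_3, slug_4, slug_5, slug_6, slug_7 below 0.03 m/s and value of joint flap below 0.06 rad and distance between scoop_cup and cup_seat below 0.01 m and angle between the y axis of scoop_cup and the y axis of cup_rest, either way round below 0.12 rad and angle between scoop_cup's own z axis and vertical below 0.1 rad and x of cup_nose in the frame of cup_rest above 0.02 m and linear speed of scoop_cup below 0.02 m/s); the robot touches nothing.
It fails at once if a bystander is moved by more than 25 mm (distance of any of oil_bottle, gauge_rotor, trial_block, caliper from where it was at the start of the episode above 0.025 m).
It fails at once if the cup rams the hopper with more than 80 N (contact force between scoop_cup and slug_hopper above 80 N).
It also fails if it takes over 51 s, if anything falls off the work surface, if the arm or the gripper's body presses on something with over 40 N, if the wrist force passes 120 N, or if a joint passes its speed limit or range.

## Robot

A 6-joint arm with a two-finger parallel gripper is mounted at the origin on a cart in front of the work surface, level with it; the furniture and walls round the work are solid. World frame = base frame: x ahead of the robot, y to its left, z up, the work surface at z = 0. Lengths are in m, angles in rad, forces in N, time in s.
With the tool pointing down it reaches from about 0.425 to 0.95 m from the base axis. Payload 14.7 kg.
Tool frame: the origin (TCP) lies on the front face of the gripper's body, between the roots of the fingers; the fingertips stand 73 mm ahead of it and the grasp point (between the pads) lies 54 mm ahead of it; z points along the fingers, y is the line along which they close (so a half turn about z gives the same grasp; the last joint's range is limited). The gripper opens to 85 mm and grips with 20 to 120 N. Pads are 22 mm wide; open, the fingers measure 114 mm over their backs; the gripper's body (76 mm by 85 mm) begins 54 mm behind the grasp point. The pads swing forward as they close: fully open they stand 13 mm farther back than shut.
Start: joints at [-1.163, 0.48, 1.596, -0, 1.065, -0.047], TCP at [0.286, -0.584, 0.304] pointing down, gripper open.
Joint ranges: [-2.75, 2.75], [-0.82, 2.05], [0.23, 2.67], [-1.56, 4.7], [0.09, 2.69], [-2.92, 2.92]. Speed limits (rad/s): [1.89, 1.89, 2.39, 3.01, 3.01, 3.01].

## Interface

Orientations are given as a rotation vector (axis times angle).
In Python, from rig import r gives the robot as it stands.
- The arm moves only by the tool step_arm, never from a script. Its argument "steps" is a list of rows, each a list of 5 numbers: the shift along the tool's x, y, z in mm, then the turn about the tool's z in degrees, then the finger opening in mm, from 0 to 85.4. In form: [[tx, ty, tz, roll, fingers], ...]. A call has 1 to 8 rows; each row is the pose to reach, as a shift and turn from the pose commanded when the call began, along the tool's axes at that moment; what a row does not reach only later rows make up. A row lasts 1/10 s, in which the tool goes at most 50 mm and 8.59 degrees, less where a joint would pass 70% of its speed; a pose out of reach is approached as far as the arm can. A call with a gripper value outside its range is refused whole. The fingers move at their own pace and stop on an object; "grip_force" is the grip in N (left out, the last holds). Time passes only in rows, so rows that repeat a pose let the fingers close. It gives the time, the measured TCP pose, the force, the opening and the grip force at its end, in the units of the state.
- r.get_obs(): the state, without advancing time (a new reading comes with each control period).
- r.camera(name): name is "scene" or "top" or "wrist"; returns a dict with "pixels" (384x512x3 uint8, red, green, blue), "K" (3x3 intrinsics, pixels), "dist" ([k1, k2, p1, p2, k3] as OpenCV has them; the pictures are not rectified), "world_from_camera" (4x4, takes a point from camera to world coordinates); the wrist camera has in their place "tool_from_camera" (4x4, takes a point from camera to tool coordinates, whose origin is the TCP and whose axes are the flange's). Camera axes: x right, y up, looking along -z (the intrinsics and any distortion apply to the point x, -y, -z); pixel columns grow to the right and rows downward; lengths in m; the calibration is good to about 2 mm. A picture is of the moment at which its call begins: read the wrist's pose just before it. There is no depth.
- r.job_done(): hands the job in; it is judged then, once.
The state is a dict: "time": time; "joint_positions": joint angles; "joint_velocities": joint speeds; "joint_efforts": joint torques, N m; "tool_pos": TCP position; "tcp_rot": TCP orientation; "ft_force": force on the tool from outside, world axes, zero at the start; "ft_torque": the same for the moment, N m; "width": finger opening in m; "grip_force": force on a finger pad.
Only numpy, scipy, OpenCV 4.12 (cv2) and the standard library are available. Lean on these libraries where they do the work, as an engineer would, in place of code of your own. Each camera call takes 0.05 s, during which the arm holds its last target. There are 200 camera calls.

## Working session

There is one attempt and no reset: what is moved stays moved. The work goes in short steps, Python scripts to look and compute and a tool call to move; the robot and the scene stay as the last step left them, time stands still between calls to the robot, and variables do not carry over. Pictures are saved under pics/ and viewed, at most 10 in all, crops included, and the job is handed in when it is done.

Besides the shell and the picture viewer there is one more tool, called as name([rows], argument=value, ...), one row to a line, values as JSON. step_arm: Moves the arm, as the interface text tells. Its arguments: {"type":"object","properties":{"steps":{"type":"array","items":{"type":"array","items":{"type":"number"}}},"grip_force":{"type":"number"}},"required":["steps"]}

```bash
ls -la; mkdir -p pics; python3 - <<'E'
from rig import r
import cv2,numpy as np
o=r.get_obs()
for k,v in o.items(): print(k,np.round(v,4))
for n in("scene","top","wrist"):
    c=r.camera(n); cv2.imwrite(f"pics/{n}0.png",c["pixels"][:,:,::-1]); print(n,np.round(c["K"],1).tolist(),c["dist"],np.round(c.get("world_from_camera",c.get("tool_from_camera")),3).tolist())
a=cv2.imread("pics/scene0.png");b=cv2.imread("pics/top0.png")
E
```

```text
total 12
drwxr-xr-x  3 agent agent 4096 Dec  3 14:50 .
drwxr-xr-x 23 root  root  4096 Dec  3 14:50 ..
drwxr-xr-x  2 agent agent 4096 Dec  3 14:50 pics
time 0.0
joint_positions [-1.1626  0.4809  1.5969 -0.      1.0651 -0.0466]
joint_velocities [ 0.0001 -0.0015 -0.0001 -0.0004 -0.0014  0.0014]
joint_efforts [-4.30000e-03 -9.50668e+01 -4.30187e+01 -5.00000e-04  1.22000e-02
  0.00000e+00]
tool_pos [ 0.2854 -0.5836  0.3033]
tcp_rot [-3.0596e+00 -7.0790e-01  4.0000e-04]
ft_force [-0.2418 -0.0693 -0.0411]
ft_torque [-0.0095 -0.0292 -0.0052]
grip_force 0.0
width 0.0855
scene [[444.9, 0.0, 263.5], [0.0, 444.9, 192.3], [0.0, 0.0, 1.0]] [-0.05443567  0.          0.          0.          0.        ] [[0.778, 0.335, -0.532, 0.061], [-0.628, 0.381, -0.678, -0.9], [-0.025, 0.862, 0.507, 0.585], [0.0, 0.0, 0.0, 1.0]]
top [[391.7, 0.0, 259.3], [0.0, 391.7, 190.0], [0.0, 0.0, 1.0]] [-0.03028449  0.          0.          0.          0.        ] [[0.026, 0.994, -0.11, 0.492], [-0.999, 0.023, -0.037, -0.238], [-0.034, 0.11, 0.993, 0.961], [0.0, 0.0, 0.0, 1.0]]
wrist [[282.3, 0.0, 256.7], [0.0, 282.3, 192.6], [0.0, 0.0, 1.0]] [-0.03881718  0.          0.          0.          0.        ] [[0.0, 0.951, 0.309, 0.079], [1.0, -0.0, 0.0, 0.0], [0.0, 0.309, -0.951, -0.071], [0.0, 0.0, 0.0, 1.0]]
```

View pics/scene0.png

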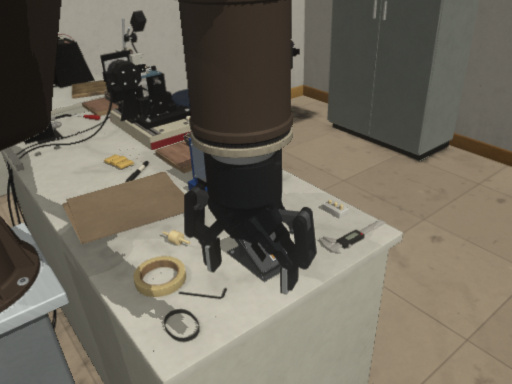

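View pics/top0.png

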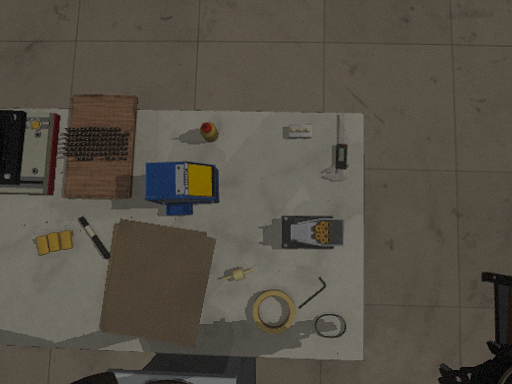

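The top view shows the cup in its rest at about (315,232), with its nose to the left (world +y). The hopper is at (180,183) and its yellow flap faces right. The bystanders lie clear of the straight path between them. In the scene view the gripper hides both. I'll enlarge the top view.

```bash
cat > h.py <<'E'
import numpy as np,cv2
from scipy.spatial.transform import Rotation as R
def wfc(c,o=None):
    if "world_from_camera" in c: return np.array(c["world_from_camera"])
    T=np.eye(4);T[:3,:3]=R.from_rotvec(o["tcp_rot"]).as_matrix();T[:3,3]=o["tool_pos"]
    return T@np.array(c["tool_from_camera"])
def ray(c,uv,T):
    p=cv2.undistortPoints(np.float64([[uv]]),np.array(c["K"]),np.array(c["dist"]))[0,0]
    d=T[:3,:3]@np.array([p[0],-p[1],-1]); return T[:3,3],d/np.linalg.norm(d)
def onz(c,uv,z,T):
    o,d=ray(c,uv,T); return o+d*(z-o[2])/d[2]
def proj(c,P,T):
    q=np.linalg.inv(T)@np.append(P,1); q=np.array([q[0],-q[1],-q[2]])
    return cv2.projectPoints(q[None],np.zeros(3),np.zeros(3),np.array(c["K"]),np.array(c["dist"]))[0][0,0]
def tri(rs):
    A=sum(np.eye(3)-np.outer(d,d) for o,d in rs); b=sum((np.eye(3)-np.outer(d,d))@o for o,d in rs)
    x=np.linalg.solve(A,b); return x,[np.linalg.norm((np.eye(3)-np.outer(d,d))@(x-o)) for o,d in rs]
E
python3 - <<'E'
from rig import r
from h import *
c=r.camera("top");T=wfc(c);im=c["pixels"];h=cv2.cvtColor(im,cv2.COLOR_RGB2HSV)
for n,lo,hi,z in(("yellow",(22,180,150),(32,255,255),.11),("blue",(105,120,40),(125,255,255),.136)):
    m=cv2.inRange(h,lo,hi);k,l,s,ce=cv2.connectedComponentsWithStats(m)
    i=[j for j in range(1,k) if s[j,4]>150]
    for j in i:
        b=cv2.boxPoints(cv2.minAreaRect(np.argwhere(l==j)[:,::-1].astype(np.float32)));print(n,s[j],b.round(1).tolist(),[onz(c,p,z,T).round(3).tolist()[:2] for p in b])
for uv,z in(((284,232),.06),((343,232),.02),((180,183),.1)):print(uv,onz(c,uv,z,T).round(3))
o=im[150:222,135:230];p=im[205:257,270:355]
cv2.imwrite("pics/crop1.png",np.vstack([cv2.resize(x,(760,int(x.shape[0]*760/x.shape[1])) if 0 else (x.shape[1]*5,x.shape[0]*5),interpolation=cv2.INTER_CUBIC) if 0 else cv2.copyMakeBorder(cv2.resize(x,None,fx=4.5,fy=4.5,interpolation=cv2.INTER_CUBIC),0,0,0,430-int(x.shape[1]*4.5),cv2.BORDER_CONSTANT) for x in(o,p)])[:,:,::-1])
E
```

```text
blue [ 145  162   73   39 1193] [[144.39999389648438, 162.39999389648438], [216.5, 161.3000030517578], [217.0, 199.0], [145.0, 200.10000610351562]] [[0.637, 0.042], [0.643, -0.114], [0.562, -0.119], [0.556, 0.036]]
blue [166 202  26  13 263] [[165.5, 203.0], [191.0, 201.89999389648438], [191.5, 213.60000610351562], [166.10000610351562, 214.6999969482422]] [[0.55, -0.009], [0.554, -0.063], [0.529, -0.066], [0.525, -0.011]]
(284, 232) [ 0.496 -0.264  0.06 ]
(343, 232) [ 0.5   -0.405  0.02 ]
(180, 183) [ 0.598 -0.029  0.1  ]Traceback (most recent call last):
  File "<stdin>", line 11, in <module>
    return _nx.concatenate(arrs, 0, dtype=dtype, casting=casting)
           ~~~~~~~~~~~~~~~^^^^^^^^^^^^^^^^^^^^^^^^^^^^^^^^^^^^^^^
ValueError: all the input array dimensions except for the concatenation axis must match exactly, but along dimension 1, the array at index 0 has size 431 and the array at index 1 has size 430
```

step_arm([
  [38, -17, 0, 8, 85],
  [76, -34, 0, 16, 85],
  [114, -51, 0, 24, 85],
  [152, -68, 0, 32, 85],
  [190, -85, 0, 40, 85],
  [228, -102, 0, 48, 85],
  [266, -119, 0, 57, 85],
  [302, -135, 0, 65, 85],
])

```text
time: 1.0
tool_pos: [0.4974, -0.3297, 0.3039]
tcp_rot: [-2.964, 1.042, 0.0]
ft_force: [0.8, 0.2, -0.4]
width: 0.0845
grip_force: 0.0
```

step_arm([
  [0, 0, 0, 8.5, 85],
  [0, 0, 0, 17, 85],
  [0, 0, 0, 25.5, 85],
  [0, 0, 0, 34, 85],
  [0, 0, 0, 42.5, 85],
  [0, 0, 0, 51, 85],
  [0, 0, 0, 51, 85],
])

```text
time: 1.7
tool_pos: [0.4965, -0.3312, 0.3038]
tcp_rot: [2.229, -2.214, -0.0]
ft_force: [0.2, 0.5, -0.4]
width: 0.0851
grip_force: 0.0
```

```bash
python3 - <<'E'
from rig import r
from h import *
o=r.get_obs();c=r.camera("wrist");print(o["time"],np.round(o["tool_pos"],4),R.from_rotvec(o["tcp_rot"]).as_matrix().round(3).tolist(),o["joint_positions"].round(2) if hasattr(o["joint_positions"],'round') else o["joint_positions"])
im=c["pixels"];cv2.imwrite("pics/w1.png",cv2.resize(im,(768,576),interpolation=cv2.INTER_CUBIC)[:,:,::-1]); np.save("w1.npy",im)
E
```

```text
1.7 [ 0.4965 -0.3312  0.3038] [[0.007, -1.0, -0.0], [-1.0, -0.007, 0.0], [-0.0, 0.0, -1.0]] [-0.64  0.41  1.72 -0.    1.01  2.5 ]
```

View pics/w1.png

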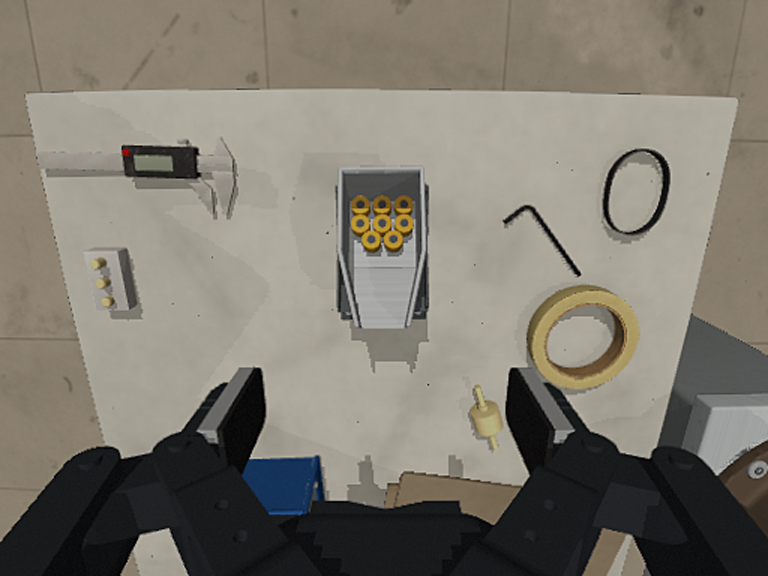

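The wrist view, enlarged 1.5 times, shows the cup seated with all eight slugs at its back. The back rim corners are near (340,168) and (424,168), and the nose lip runs from (360,327) to (408,327). Joint 6 would pass its range at the hopper in this yaw, so I'll turn the tool half round and take a second view.

step_arm([
  [0, 0, 0, -8.5, 85],
  [0, 0, 0, -17, 85],
  [0, 0, 0, -25.5, 85],
  [0, 0, 0, -34, 85],
  [0, 0, 0, -42.5, 85],
  [0, 0, 0, -51, 85],
  [0, 0, 0, -59.5, 85],
  [0, 0, 0, -68, 85],
])

```text
time: 2.55
tool_pos: [0.4965, -0.3312, 0.3038]
tcp_rot: [-3.09, 0.566, 0.0]
ft_force: [-0.1, 0.2, 0.0]
width: 0.0852
grip_force: 0.0
```

step_arm([
  [0, 0, 0, -8.5, 85],
  [0, 0, 0, -17, 85],
  [0, 0, 0, -25.5, 85],
  [0, 0, 0, -34, 85],
  [0, 0, 0, -42.5, 85],
  [0, 0, 0, -51, 85],
  [0, 0, 0, -59.5, 85],
  [0, 0, 0, -68, 85],
])

```text
time: 3.35
tool_pos: [0.4965, -0.3312, 0.3038]
tcp_rot: [-2.878, -1.259, 0.0]
ft_force: [0.3, 0.8, 0.4]
width: 0.0853
grip_force: 0.0
```

step_arm([
  [0, 0, 0, -8.5, 85],
  [0, 0, 0, -17, 85],
  [0, 0, 0, -25.5, 85],
  [0, 0, 0, -34, 85],
  [0, 0, 0, -43, 85],
  [0, 0, 0, -43.5, 85],
])

```text
time: 3.95
tool_pos: [0.4965, -0.3313, 0.3038]
tcp_rot: [-2.211, -2.231, 0.0]
ft_force: [0.3, 0.2, -0.4]
width: 0.0853
grip_force: 0.0
```

```bash
python3 - <<'E'
from rig import r
from h import *
o=r.get_obs();c=r.camera("wrist");print(o["time"],np.round(o["tool_pos"],4),R.from_rotvec(o["tcp_rot"]).as_matrix().round(3).tolist())
im=c["pixels"];np.save("w2.npy",im)
t=r.camera("top");tp=t["pixels"][205:257,270:355]; hp=t["pixels"][150:222,135:230]
cv2.imwrite("pics/w2.png",cv2.resize(im,(768,576),interpolation=cv2.INTER_CUBIC)[:,:,::-1])
a=np.zeros((580,680,3),np.uint8)
for i,x in enumerate((tp,hp)):
    y=cv2.resize(x,None,fx=[4,5][i],fy=[4,5][i],interpolation=cv2.INTER_CUBIC);a[i*215:i*215+y.shape[0],:y.shape[1]]=y
cv2.imwrite("pics/t2.png",a[:,:490,::-1])
E
```

```text
3.95 [ 0.4965 -0.3313  0.3038] [[-0.009, 1.0, -0.0], [1.0, 0.009, 0.0], [0.0, -0.0, -1.0]]
```

View pics/w2.png

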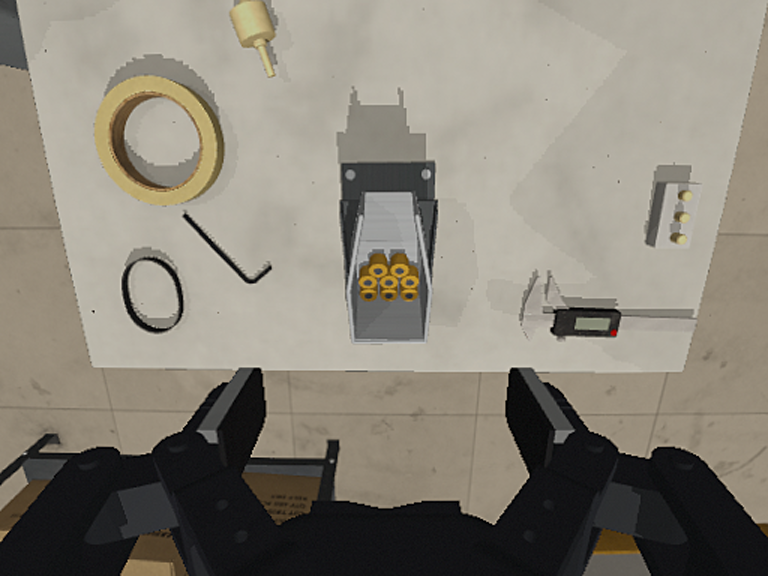

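View pics/t2.png

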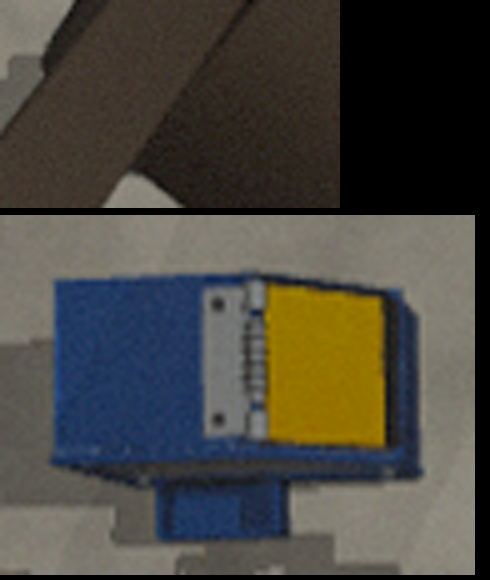

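The second wrist view, enlarged 1.5 times, puts the cup's back rim at (349,343) to (430,343) and its nose lip at (366,192) to (414,192). The top-view crop shows the hopper hinge near (186,179) and the flap's lower edge mid at (212,181) in full-picture pixels. The arm hides the cup there.

```bash
python3 - <<'E'
from rig import r
from h import *
c=r.camera("wrist");o=r.get_obs()
T2=wfc(c,o);o1=dict(tool_pos=[.4965,-.3312,.3038],tcp_rot=[2.229,-2.214,0]);T1=wfc(c,o1)
f=lambda p:(np.array(p)-.25)/1.5
for n,a,b in(("backR",(340,168),(430,343)),("backL",(424,168),(349,343)),("lipR",(360,327),(414,192)),("lipL",(408,327),(366,192))):
    x,e=tri([ray(c,f(a),T1),ray(c,f(b),T2)]);print(n,x.round(4),np.round(e,4))
print("lip@.0688",onz(c,f((384,327)),.0688,T1).round(4),onz(c,f((390,192)),.0688,T2).round(4))
print("back@.059",onz(c,f((382,168)),.059,T1).round(4),onz(c,f((389.5,343)),.059,T2).round(4))
print("flange bolts@5mm",[onz(c,f(p),.005,T2).round(4) for p in((350,175),(428,175),(342,162),(435,162))])
t=r.camera("top");T=wfc(t)
for n,p,z in(("hinge",(186.2,179.3),.137),("edge",(212.2,181.2),.083),("back",(146,180.6),.136),("bR",(146,163),.136),("bL",(146,198),.136),("h1",(186,164),.137),("h2",(186,195),.137),("f1",(212.3,166.2),.084),("f2",(212.3,196.4),.084)):print(n,onz(t,p,z,T).round(4))
E
```

```text
backR [ 0.5307 -0.3989  0.0643] [0.0011 0.0011]
backL [ 0.4684 -0.3993  0.0633] [0.0018 0.0018]
lipR [ 0.5164 -0.2796  0.0693] [0.0001 0.0001]
lipL [ 0.4807 -0.2796  0.0689] [0.0017 0.0017]
lip@.0688 [ 0.4978 -0.2795  0.0688] [ 0.4993 -0.2796  0.0688]
back@.059 [ 0.5    -0.3989  0.059 ] [ 0.4993 -0.4013  0.059 ]
flange bolts@5mm [array([ 0.4661, -0.2711,  0.005 ]), array([ 0.5321, -0.2711,  0.005 ]), array([ 0.4597, -0.2605,  0.005 ]), array([ 0.5377, -0.2605,  0.005 ])]
hinge [ 0.6021 -0.051   0.137 ]
edge [ 0.6063 -0.0985  0.083 ]
back [0.5976 0.0364 0.136 ]
bR [0.6359 0.0387 0.136 ]
bL [0.56   0.0342 0.136 ]
h1 [ 0.6353 -0.049   0.137 ]
h2 [ 0.5684 -0.0522  0.137 ]
f1 [ 0.6406 -0.0975  0.084 ]
f2 [ 0.5715 -0.1003  0.084 ]
```

step_arm([
  [-12, 1, 40, 0, 85],
  [-26, 2.5, 85, 0, 85],
  [-26, 2.5, 130, 0, 85],
  [-26, 2.5, 170, 0, 85],
  [-26, 2.5, 190, 0, 85],
  [-26, 2.5, 197, 0, 85],
  [-26, 2.5, 197, 0, 85],
], grip_force=25)

```text
time: 4.85
tool_pos: [0.4989, -0.3571, 0.1064]
tcp_rot: [-2.22, -2.221, 0.0]
ft_force: [-0.1, 0.2, 0.6]
width: 0.085
grip_force: 0.0
```

step_arm([
  [0, 0, 0, 0, 62],
  [0, 0, 0, 0, 58],
  [0, 0, 0, 0, 52],
  [0, 0, 0, 0, 50],
  [0, 0, 0, 0, 50],
  [0, 0, 0, 0, 50],
], grip_force=25)

```text
time: 5.45
tool_pos: [0.4998, -0.3578, 0.1085]
tcp_rot: [2.218, 2.221, 0.0]
ft_force: [0.6, 0.4, 8.4]
width: 0.0599
grip_force: 26.6
```

step_arm([
  [0, 0, -8, 0, 50],
  [0, 0, -20, 0, 50],
  [0, 0, -40, 0, 50],
  [0, 0, -60, 0, 50],
  [0, 0, -68, 0, 50],
  [0, 0, -70, 0, 50],
  [0, 0, -70, 0, 50],
])

```text
time: 6.15
tool_pos: [0.499, -0.3572, 0.177]
tcp_rot: [2.22, 2.223, 0.0]
ft_force: [-0.6, 0.2, -3.2]
width: 0.0595
grip_force: 28.8
```

```bash
python3 - <<'E'
from rig import r
from h import *
o=r.get_obs();print(o["time"],o["tool_pos"],o["ft_force"],o["ft_torque"],o["width"],o["grip_force"])
w=r.camera("wrist")["pixels"]
s=r.camera("scene")["pixels"]
cv2.imwrite("pics/l1.png",np.hstack([w[:, 90:430],s[60:,150:]] if 0 else [cv2.resize(w[60:384,80:440],(400,360)),cv2.resize(s[60:384,120:480],(400,360))])[:,:,::-1])
E
```

```text
6.15 [ 0.49899621 -0.35718108  0.17699819] [-0.60573216  0.19201414 -3.21302312] [-0.02061387  0.0063163   0.00132842] 0.05945209353021613 28.799385130405426
```

View pics/l1.png

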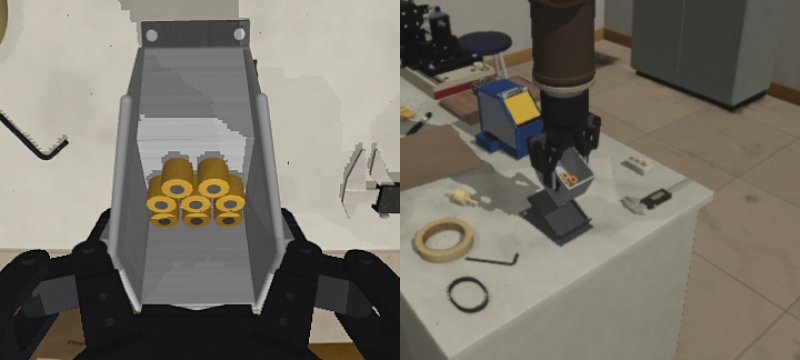

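The lift worked: all eight slugs are at the back of the cup, and the rest's bed stands free below it in the scene view. Next I'll level the cup in the grip by pressing its heel on clear bench.

step_arm([
  [20, 0, 0, 0, 50],
  [50, 0, 0, 0, 50],
  [85, 0, 0, 0, 50],
  [120, 0, 20, 0, 50],
  [140, 0, 40, 0, 50],
  [147, 0, 58, 0, 50],
  [147, 0, 70, 0, 50],
  [147, 0, 75, 0, 50],
])

```text
time: 7.05
tool_pos: [0.4984, -0.2097, 0.1006]
tcp_rot: [-2.218, -2.222, 0.001]
ft_force: [-6.2, 7.5, 24.1]
width: 0.0598
grip_force: 30.4
```

step_arm([
  [0, 0, 2, 0, 50],
  [0, 0, 4, 0, 50],
  [0, 0, 6, 0, 50],
  [0, 0, 6, 0, 50],
])

```text
time: 7.45
tool_pos: [0.4987, -0.2106, 0.0969]
tcp_rot: [-2.221, -2.222, -0.0]
ft_force: [-4.3, 5.7, 17.9]
width: 0.06
grip_force: 26.8
```

```bash
python3 - <<'E'
from rig import r
from h import *
c=r.camera("scene");T=wfc(c)
o,d=ray(c,(262,243),T)
# intersect x=.499 and bed plane
t=(.499-o[0])/d[0];print((o+t*d).round(4))
n=np.array([0,-.532,1]);p0=np.array([.499,-.3365,.0247]);print((o+d*(n@(p0-o))/(n@d)).round(4))
E
```

```text
[ 0.499  -0.3319  0.0448]
[ 0.5082 -0.32    0.0335]
```

step_arm([
  [0, 0, 2, 0, 50],
  [0, 0, 4, 0, 50],
  [0, 0, 6, 0, 50],
  [0, 0, 6, 0, 50],
])

```text
time: 7.9
tool_pos: [0.4989, -0.2106, 0.0911]
tcp_rot: [2.221, 2.221, 0.001]
ft_force: [-4.8, 7.5, 20.4]
width: 0.0593
grip_force: 24.9
```

```bash
python3 - <<'E'
from rig import r
from h import *
o=r.get_obs();print(o["time"],o["tool_pos"],o["ft_force"],o["ft_torque"])
w=r.camera("wrist")["pixels"];s=r.camera("scene")["pixels"];t=r.camera("top")["pixels"]
f=lambda x:cv2.resize(x,(400,360),interpolation=cv2.INTER_CUBIC)
cv2.imwrite("pics/l2.png",np.hstack([f(w[60:384,80:440]),f(s[120:264,190:350])])[:,:,::-1])
E
```

```text
7.9 [ 0.49890906 -0.21060031  0.09110282] [-4.78186041  7.46856498 20.44467908] [ 1.20714157  0.75854162 -0.01288449]
```

View pics/l2.png

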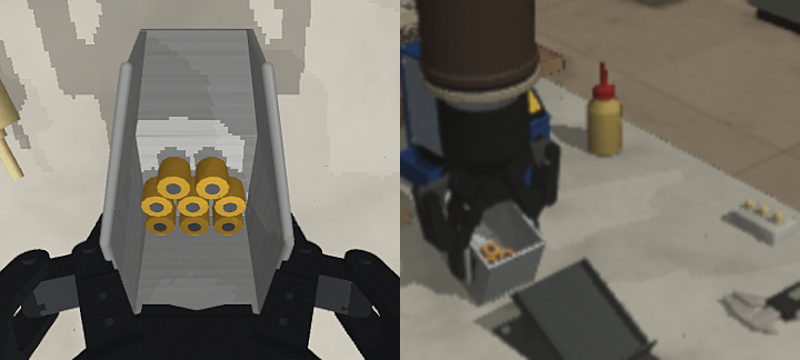

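The cup slid up in the pads and did not pivot. In the left image its nose lip is at row 30 and the slugs are still in place. I'll let it settle flat on the bench by opening the fingers, then grip it again level.

step_arm([
  [0, 0, -5, 0, 50],
  [0, 0, -5, 0, 61],
  [0, 0, -5, 0, 63],
  [0, 0, -5, 0, 66],
  [0, 0, -5, 0, 70],
  [0, 0, -5, 0, 70],
])

```text
time: 8.65
tool_pos: [0.4989, -0.2103, 0.0948]
tcp_rot: [-2.22, -2.223, 0.0]
ft_force: [0.9, -0.4, -0.0]
width: 0.0699
grip_force: 0.0
```

```bash
cat > look.py <<'E'
import sys
from rig import r
from h import *
o=r.get_obs();print(o["time"],np.round(o["tool_pos"],4),np.round(o["ft_force"],1),np.round(o["ft_torque"],2),o["width"],o["grip_force"])
c=r.camera("wrist");w=c["pixels"];np.save(sys.argv[1]+".npy",w)
f=lambda x:cv2.resize(x,(400,360),interpolation=cv2.INTER_CUBIC)
s=r.camera("scene")["pixels"];x0,y0=int(sys.argv[2]),int(sys.argv[3])
cv2.imwrite("pics/%s.png"%sys.argv[1],np.hstack([f(w[60:384,80:440]),f(s[y0:y0+144,x0:x0+160])])[:,:,::-1])
E
python3 look.py l3 190 120
```

```text
8.65 [ 0.4989 -0.2103  0.0948] [ 0.9 -0.4 -0. ] [-0.01 -0.01 -0.01] 0.06990780360681866 0.0
```

View pics/l3.png

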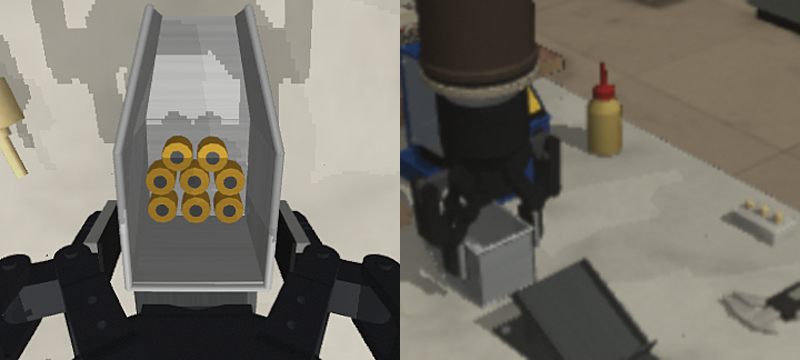

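The cup now stands flat on the bench with all eight slugs in it. Its back rim is at crop row 289, columns 130 to 273, and its nose lip at row 17. I'll locate it from these pixels.

```bash
python3 - <<'E'
from rig import r
from h import *
o=r.get_obs();c=r.camera("wrist");T=wfc(c,o)
f=lambda x,y:(80+.9*x,60+.9*y)
for n,p,z in(("bL",(125,289),.058),("bR",(275,287),.058),("lipL",(156,17),.012),("lipR",(240,19),.012),("noseTopL",(149,7),.048),("noseTopR",(249,7),.048),("cornerL",(115,155),.058),("cornerR",(283,155),.058)):print(n,onz(c,f(*p),z,T).round(4))
E
```

```text
bL [ 0.4678 -0.23    0.058 ]
bR [ 0.5318 -0.2288  0.058 ]
lipL [ 0.4797 -0.1189  0.012 ]
lipR [ 0.518  -0.1197  0.012 ]
noseTopL [ 0.4817 -0.1186  0.048 ]
noseTopR [ 0.5163 -0.1185  0.048 ]
cornerL [ 0.4686 -0.1693  0.058 ]
cornerR [ 0.5297 -0.1692  0.058 ]
```

```bash
python3 - <<'E'
from rig import r
from h import *
c=r.camera("scene");T=wfc(c);s=c["pixels"]
n=np.array([0,-.532,1]);p0=np.array([.499,-.3355,.0247])
f=lambda x,y:(190+.4*(x-400),120+.4*y)
for p in((586,262),(655,342),(515,293)):
    for k in(0,.0113):
        o,d=ray(c,f(*p),T);q=p0+[0,0,k];print(p,k,(o+d*(n@(q-o))/(n@d)).round(4))
E
```

```text
(586, 262) 0 [ 0.5394 -0.29    0.0489]
(586, 262) 0.0113 [ 0.5331 -0.298   0.0559]
(655, 342) 0 [ 0.547  -0.369   0.0069]
(655, 342) 0.0113 [ 0.5406 -0.3759  0.0145]
(515, 293) 0 [ 0.4669 -0.2878  0.0501]
(515, 293) 0.0113 [ 0.4616 -0.2958  0.0571]
```

step_arm([
  [11, 0.5, 0, 0, 70],
  [11, 0.5, 6, 0, 70],
  [11, 0.5, 11, 0, 70],
  [11, 0.5, 11, 0, 60],
  [11, 0.5, 11, 0, 52],
  [11, 0.5, 11, 0, 50],
  [11, 0.5, 11, 0, 50],
  [11, 0.5, 11, 0, 50],
], grip_force=25)

```text
time: 9.65
tool_pos: [0.4994, -0.1993, 0.0839]
tcp_rot: [2.22, 2.223, -0.0]
ft_force: [-1.1, -0.0, -3.2]
width: 0.0595
grip_force: 28.2
```

step_arm([
  [0, 0, -15, 0, 50],
  [0, 0, -40, 0, 50],
  [-10, 0, -62, 0, 50],
  [-35, 0, -62, 0, 50],
  [-60, 0, -62, 0, 50],
  [-69, 0, -60, 0, 50],
  [-69, 0, -60, 0, 50],
])

```text
time: 10.35
tool_pos: [0.4993, -0.2691, 0.1436]
tcp_rot: [-2.222, -2.221, 0.0]
ft_force: [-0.2, 1.5, -3.1]
width: 0.0597
grip_force: 30.5
```

step_arm([
  [0, 0, 2, 0, 50],
  [0, 0, 4, 0, 50],
  [0, 0, 4, 0, 50],
])

```text
time: 10.65
tool_pos: [0.4993, -0.2673, 0.1394]
tcp_rot: [-2.218, -2.223, 0.0]
ft_force: [0.2, 0.0, -3.6]
width: 0.0595
grip_force: 30.5
```

step_arm([
  [0, 0, 2, 0, 50],
  [0, 0, 2, 0, 50],
])

```text
time: 10.85
tool_pos: [0.4995, -0.2678, 0.1377]
tcp_rot: [-2.219, -2.223, 0.0]
ft_force: [0.4, -0.5, -3.3]
width: 0.0598
grip_force: 30.5
```

step_arm([
  [0, 0, 2, 0, 50],
  [0, 0, 3, 0, 50],
  [0, 0, 3, 0, 50],
])

```text
time: 11.15
tool_pos: [0.4996, -0.2682, 0.1354]
tcp_rot: [2.22, 2.223, 0.0]
ft_force: [-0.6, 3.5, 8.7]
width: 0.0599
grip_force: 31.8
```

step_arm([
  [0, 0, 1.5, 0, 50],
  [0, 0, 3, 0, 50],
  [0, 0, 3, 0, 50],
])

```text
time: 11.45
tool_pos: [0.4997, -0.2677, 0.1329]
tcp_rot: [2.22, 2.223, 0.001]
ft_force: [-2.9, 10.3, 20.1]
width: 0.0598
grip_force: 33.2
```

step_arm([
  [0, 0, 1.5, 0, 50],
  [0, 0, 2, 0, 50],
  [0, 0, 2, 0, 50],
])

```text
time: 11.75
tool_pos: [0.4997, -0.2676, 0.1311]
tcp_rot: [2.22, 2.222, 0.001]
ft_force: [-2.0, 11.7, 23.4]
width: 0.0598
grip_force: 33.5
```

step_arm([
  [2, 0, 1, 0, 50],
  [4, 0, 2, 0, 50],
  [6, 0, 3, 0, 50],
  [8, 0, 3, 0, 50],
])

```text
time: 12.15
tool_pos: [0.5, -0.2606, 0.1274]
tcp_rot: [2.219, 2.222, 0.0]
ft_force: [0.3, 0.2, -0.2]
width: 0.0596
grip_force: 28.6
```

```bash
python3 - <<'E'
from rig import r
from h import *
o=r.get_obs();print(np.round(o["tool_pos"],4),np.round(o["ft_force"],1))
c=r.camera("wrist");im=c["pixels"];np.save("l4.npy",im);h=cv2.cvtColor(im,cv2.COLOR_RGB2HSV)
for n in("l3","l4"):
    a=np.load(n+".npy");h=cv2.cvtColor(a,cv2.COLOR_RGB2HSV);m=cv2.inRange(h,(15,150,90),(32,255,255));m[:,:180]=0;m[:,330:]=0;p=np.argwhere(m);print(n,"slug rows",np.percentile(p[:,0],[1,50,99]),len(p))
    g=a.mean(2);print("col255",[int(v) for v in g[50:330:4,255]])
E
```

```text
[ 0.5    -0.2606  0.1274] [ 0.3  0.2 -0.2]
l3 slug rows [185. 222. 258.] 4025
col255 [144, 145, 144, 144, 145, 145, 146, 144, 130, 135, 129, 134, 132, 134, 134, 184, 181, 186, 187, 180, 183, 187, 187, 184, 187, 183, 184, 185, 181, 173, 143, 135, 139, 137, 133, 135, 140, 141, 149, 68, 68, 111, 83, 65, 67, 109, 113, 119, 101, 62, 61, 55, 101, 88, 87, 88, 86, 88, 87, 89, 88, 88, 91, 89, 87, 89, 158, 134, 131, 65]
l4 slug rows [213.27 254.   291.  ] 3928
col255 [148, 148, 149, 149, 148, 147, 147, 147, 147, 145, 145, 145, 146, 146, 145, 136, 169, 175, 170, 171, 170, 174, 172, 170, 171, 175, 177, 170, 172, 134, 136, 134, 136, 132, 134, 131, 132, 135, 133, 136, 136, 140, 130, 86, 87, 113, 54, 113, 109, 63, 60, 60, 98, 102, 56, 100, 105, 58, 59, 63, 99, 119, 74, 74, 73, 73, 73, 76, 75, 74]
```

```bash
python3 look.py l5 180 130
```

```text
12.2 [ 0.4998 -0.2602  0.1272] [1.  0.1 2.9] [-0.19 -0.23  0.04] 0.059887100522225484 28.54211390018463
```

View pics/l5.png

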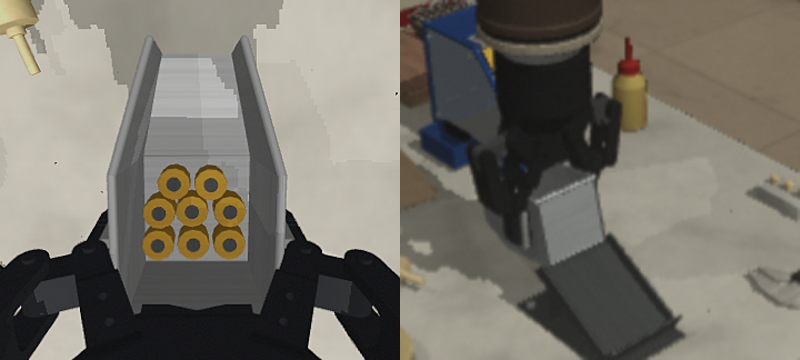

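The cup now leans nose-down in the grip with all eight slugs in. In the crop its nose lip is at row 55, its nose wall tops at row 38 and its rim corners at (108,178) and (286,178). A small point fit will give the pitch and the position in the tool.

```bash
cat > fit.py <<'E'
from h import *
from scipy.optimize import least_squares
U={"lip":(74,-24),"top":(74,12.6),"cor":(24,22),"back":(-36,22),"slug":None}
def fit(c,o,pts,x0=.5):
    T=wfc(c,o);f=lambda x,y:(80+.9*x,60+.9*y)
    def res(q):
        y,z,p=q;e=[]
        for n,hw,l,rr in pts:
            u,w=np.array(U[n])/1000
            Y=y+u*np.cos(p)-w*np.sin(p);Z=z+u*np.sin(p)+w*np.cos(p)
            for s,uv in((-1,l),(1,rr)): e+=list(proj(c,[o["tool_pos"][0]+s*hw/1000,Y,Z],T)-f(*uv))
        return e
    s=least_squares(res,[o["tool_pos"][1],o["tool_pos"][2]-.05,0]);return s.x[0]-o["tool_pos"][1],s.x[1]-o["tool_pos"][2],np.degrees(s.x[2]),s.cost
E
python3 - <<'E'
from rig import r
from fit import *
c=r.camera("wrist");o=r.get_obs()
print("l5",fit(c,o,[("lip",17,(156,55),(236,55)),("top",18,(149,38),(244,38)),("cor",29,(110,178),(284,178))]))
o3=dict(o,tool_pos=[.4989,-.2103,.0948]);print("l3",fit(c,o3,[("lip",17,(156,17),(240,19)),("top",18,(149,7),(249,7)),("cor",29,(115,155),(283,155)),("back",29,(125,289),(275,287))]))
E
```

```text
l5 (np.float64(0.007113322460275462), np.float64(-0.04409226285898063), np.float64(-12.66560165886907), np.float64(34.49832124334387))
l3 (np.float64(0.017545125801039896), np.float64(-0.05658459611044029), np.float64(-0.9632961794731569), np.float64(67.35894077223772))
```

step_arm([
  [2, 0, -12, 0, 50],
  [5, 3, -30, 0, 50],
  [10, 20, -48, 0, 50],
  [25, 50, -48, -1, 50],
  [45, 80, -48, -2, 50],
  [65, 100, -48, -2.5, 50],
  [78, 108, -48, -2.5, 50],
  [80, 109, -47, -2.5, 50],
])

```text
time: 13.15
tool_pos: [0.6087, -0.1786, 0.1741]
tcp_rot: [-2.169, -2.272, 0.0]
ft_force: [-0.2, -0.3, -3.6]
width: 0.0598
grip_force: 28.0
```

```bash
python3 - <<'E'
from rig import r
from h import *
o=r.get_obs();print(np.round(o["tool_pos"],4),o["tcp_rot"],np.round(o["ft_force"],1))
c=r.camera("wrist");im=c["pixels"];np.save("a1.npy",im);T=wfc(c,o)
h=cv2.cvtColor(im,cv2.COLOR_RGB2HSV)
m=cv2.inRange(h,(15,150,60),(32,255,255))
k,l,s,ce=cv2.connectedComponentsWithStats(m);print([(s[i].tolist()) for i in range(1,k) if s[i,4]>60])
b=cv2.inRange(h,(105,120,30),(128,255,255));k,l,s,ce=cv2.connectedComponentsWithStats(b);print([(s[i].tolist()) for i in range(1,k) if s[i,4]>60])
H=np.array([.6015,-.033,0]);X=np.array([-.049,.999,0]);Y=np.array([-.999,-.049,0])
for P in((-70,0,83),(-18,34,137),(-18,-34,137),(-18,39,136),(-18,-39,136)):print(P,proj(c,H+X*P[0]/1e3+Y*P[1]/1e3+[0,0,P[2]/1e3],T).round(1))
E
```

```text
[ 0.6087 -0.1786  0.1741] [-2.16897818e+00 -2.27212536e+00  1.19835133e-04] [-0.2 -0.3 -3.6]
[[169, 0, 182, 100, 15185], [397, 47, 85, 60, 3204], [220, 177, 88, 91, 4530]]
[[148, 0, 57, 114, 1299], [308, 0, 55, 112, 1045]]
(-70, 0, 83) [257.4 107. ]
(-18, 34, 137) [151.7 -55.6]
(-18, -34, 137) [363.4 -56.2]
(-18, 39, 136) [137.6 -53.5]
(-18, -39, 136) [377.5 -54.2]
```

step_arm([
  [10, 0, 0, 0, 50],
  [20, 0, 0, 0, 50],
  [28, 0, 0, 0, 50],
  [34, 0, 0, 0, 50],
  [40, 0, 0, 0, 50],
  [40, 0, 0, 0, 50],
])

```text
time: 13.8
tool_pos: [0.6065, -0.1395, 0.174]
tcp_rot: [-2.17, -2.271, -0.0]
ft_force: [-1.6, -2.2, -2.2]
width: 0.0594
grip_force: 28.0
```

step_arm([
  [4, 0, 0, 0, 50],
  [8, 0, 0, 0, 50],
  [12, 0, 0, 0, 50],
  [16, 0, 0, 0, 50],
  [18, 0, 0, 0, 50],
  [18, 0, 0, 0, 50],
])

```text
time: 14.4
tool_pos: [0.6059, -0.1225, 0.1739]
tcp_rot: [2.17, 2.27, -0.0]
ft_force: [-0.1, -7.2, -6.1]
width: 0.0595
grip_force: 27.8
```

```bash
cat > st.py <<'E'
import sys
from rig import r
from h import *
o=r.get_obs();print(np.round(o["time"],2),np.round(o["tool_pos"],4),np.round(o["ft_force"],1))
im=r.camera("wrist")["pixels"];np.save(sys.argv[1]+".npy",im);h=cv2.cvtColor(im,cv2.COLOR_RGB2HSV)
m=cv2.inRange(h,(15,150,60),(32,255,255));k,l,s,ce=cv2.connectedComponentsWithStats(m);print([s[i].tolist() for i in range(1,k) if s[i,4]>30])
g=im.mean(2).astype(int)
print("c257",g[0:384:6,257].tolist())
t=r.camera("top");a=t["pixels"];h=cv2.cvtColor(a[150:222,135:230],cv2.COLOR_RGB2HSV);m=cv2.inRange(h,(20,180,60),(32,255,255));print("top yellow",m.sum()//255)
E
python3 st.py b1
```

```text
14.4 [ 0.6059 -0.1225  0.1739] [-0.1 -7.2 -6.1]
[[388, 128, 82, 59, 2545], [220, 172, 89, 91, 4511]]
c257 [81, 80, 81, 80, 81, 82, 81, 80, 80, 156, 156, 158, 157, 153, 159, 153, 155, 154, 50, 70, 77, 68, 57, 199, 193, 152, 155, 151, 157, 157, 63, 153, 151, 152, 82, 128, 124, 122, 117, 68, 124, 122, 110, 111, 152, 156, 152, 150, 153, 144, 86, 86, 87, 87, 84, 86, 87, 26, 26, 26, 25, 26, 27, 27]
top yellow 0
```

step_arm([
  [1, 0, -4, 0, 50],
  [2, 0, -8, 0, 50],
  [3, 0, -12, 0, 50],
  [4, 0, -16, 0, 50],
  [5, 0, -20, 0, 50],
  [5, 0, -20, 0, 50],
])

```text
time: 15.1
tool_pos: [0.6058, -0.1176, 0.1944]
tcp_rot: [2.17, 2.27, 0.0]
ft_force: [0.2, -6.3, -2.6]
width: 0.0598
grip_force: 28.9
```

```bash
python3 st.py b2
```

```text
15.1 [ 0.6058 -0.1176  0.1944] [ 0.2 -6.3 -2.6]
[[378, 132, 71, 53, 2058], [222, 156, 27, 26, 441], [254, 157, 27, 27, 428], [215, 181, 83, 29, 1307], [249, 208, 55, 30, 872], [221, 211, 27, 27, 432]]
c257 [79, 79, 78, 78, 79, 79, 80, 78, 79, 78, 78, 78, 76, 151, 153, 152, 152, 150, 152, 160, 52, 67, 58, 58, 149, 164, 154, 117, 123, 124, 141, 125, 76, 77, 124, 162, 121, 89, 109, 124, 147, 151, 154, 152, 147, 152, 153, 147, 149, 151, 152, 153, 155, 93, 80, 80, 78, 25, 27, 27, 25, 25, 26, 25]
top yellow 0
```

step_arm([
  [2, 0, -4, 0, 50],
  [3, 0, -8, 0, 50],
  [5, 0, -12, 0, 50],
  [7, 0, -16, 0, 50],
  [8, 0, -18, 0, 50],
  [8, 0, -18, 0, 50],
])

```text
time: 15.8
tool_pos: [0.6053, -0.1091, 0.2123]
tcp_rot: [2.17, 2.271, 0.0]
ft_force: [-0.4, -4.0, -0.5]
width: 0.0598
grip_force: 27.8
```

```bash
python3 st.py b3; python3 - <<'E'
import numpy as np,cv2
f=lambda x:cv2.resize(x,(400,300))
a=[np.load(f"{n}.npy")[:300,56:456] for n in("b1","b2","b3")]
cv2.imwrite("pics/z1.png",np.vstack([np.hstack(a[:2]),np.hstack([a[2],np.zeros_like(a[2])])])[:,:,::-1])
E
```

```text
15.8 [ 0.6053 -0.1091  0.2123] [-0.4 -4.  -0.5]
[[370, 139, 64, 50, 1665], [232, 151, 24, 27, 433], [257, 151, 24, 26, 409], [218, 199, 84, 54, 2532]]
c257 [81, 81, 81, 82, 81, 81, 80, 82, 80, 81, 79, 78, 79, 80, 80, 79, 133, 156, 154, 150, 151, 166, 143, 65, 56, 97, 111, 72, 70, 149, 149, 148, 146, 156, 117, 73, 55, 125, 116, 97, 96, 111, 150, 145, 142, 148, 145, 141, 146, 145, 148, 144, 148, 146, 145, 150, 152, 26, 27, 23, 26, 27, 26, 27]
top yellow 0
```

step_arm([
  [2, 0, -4, 0, 50],
  [5, 0, -8, 0, 50],
  [8, 0, -12, 0, 50],
  [10, 0, -14, 0, 50],
  [10, 0, -14, 0, 50],
])

```text
time: 16.4
tool_pos: [0.6048, -0.0989, 0.2263]
tcp_rot: [2.17, 2.271, 0.0]
ft_force: [-0.1, -4.6, -0.1]
width: 0.0594
grip_force: 26.0
```

```bash
python3 st.py b4
```

```text
16.4 [ 0.6048 -0.0989  0.2263] [-0.1 -4.6 -0.1]
[[364, 147, 59, 48, 1421], [290, 157, 17, 14, 109], [212, 158, 15, 15, 74], [232, 164, 51, 32, 1075], [220, 214, 81, 53, 2524]]
c257 [82, 83, 82, 81, 82, 83, 81, 81, 83, 82, 81, 80, 81, 82, 80, 80, 80, 81, 107, 105, 194, 196, 191, 202, 166, 46, 66, 63, 71, 99, 75, 73, 146, 144, 144, 145, 112, 69, 63, 110, 106, 103, 79, 106, 77, 139, 133, 138, 138, 138, 139, 140, 139, 138, 141, 137, 140, 27, 27, 26, 28, 27, 30, 28]
top yellow 0
```

step_arm([
  [3, 0, -4, 0, 50],
  [6, 0, -8, 0, 50],
  [9, 0, -11, 0, 50],
  [9, 0, -11, 0, 50],
])

```text
time: 16.9
tool_pos: [0.6045, -0.09, 0.2372]
tcp_rot: [2.171, 2.271, 0.0]
ft_force: [0.2, -3.9, 0.8]
width: 0.0599
grip_force: 25.4
```

```bash
python3 st.py b5
```

```text
16.9 [ 0.6045 -0.09    0.2372] [ 0.2 -3.9  0.8]
[[359, 154, 56, 46, 1240], [286, 169, 23, 24, 226], [210, 170, 72, 39, 1391], [221, 225, 79, 53, 2552]]
c257 [152, 159, 82, 84, 82, 82, 82, 83, 82, 82, 82, 83, 81, 81, 112, 109, 107, 106, 106, 78, 80, 82, 157, 156, 162, 164, 168, 53, 69, 65, 87, 77, 110, 65, 148, 137, 143, 140, 104, 64, 53, 115, 103, 71, 106, 115, 102, 137, 133, 138, 134, 136, 140, 138, 138, 137, 138, 25, 28, 29, 27, 27, 29, 27]
top yellow 5
```

```bash
python3 - <<'E'
from rig import r
from h import *
o=r.get_obs();c=r.camera("wrist");T=wfc(c,o)
H=np.array([.6015,-.033,0]);X=np.array([-.049,.999,0]);Y=np.array([-.999,-.049,0])
for P in((-70,0,83),(-70,34,83),(-18,0,137),(-18,34,137),(-18,-34,137),(-18,39,136)):print(P,proj(c,H+X*P[0]/1e3+Y*P[1]/1e3+[0,0,P[2]/1e3],T).round(1))
w=c["pixels"];s=r.camera("scene")["pixels"];b3=np.load("b3.npy")
f=lambda x,z:cv2.resize(x,(400,300),interpolation=cv2.INTER_CUBIC)
t=r.camera("top")["pixels"]
a=cv2.resize(w[:330,90:430],(500,485),interpolation=cv2.INTER_CUBIC)
b=np.vstack([cv2.resize(s[60:220,160:300],(280,320),interpolation=cv2.INTER_CUBIC)[:280],cv2.resize(b3[60:330,120:400],(280,205))])
cv2.imwrite("pics/z2.png",np.hstack([a,b])[:,:,::-1])
E
```

```text
(-70, 0, 83) [257.3 213.2]
(-70, 34, 83) [217.6 213.3]
(-18, 0, 137) [257.2 168.1]
(-18, 34, 137) [202.2 168.3]
(-18, -34, 137) [312.2 167.9]
(-18, 39, 136) [194.5 168. ]
```

View pics/z2.png

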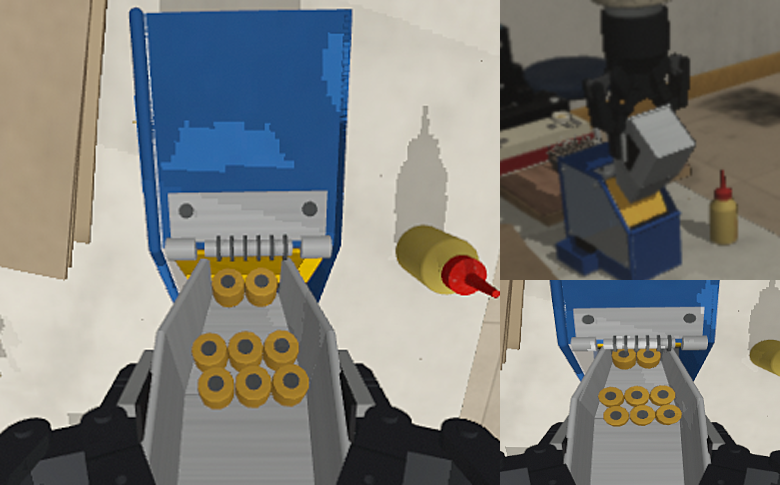

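The last picture shows the cup pitched steeply nose-down with its nose tops just under the hinge, at (200,262) and (293,265), and its rim corners at (160,328) and (338,325). Two slugs wait at the spout against the flap at (228,285) and (261,283), and six still sit further back. A point fit of this view will give the pitch.

```bash
python3 - <<'E'
from rig import r
from fit import *
from scipy.optimize import least_squares
c=r.camera("wrist");o=r.get_obs();T=wfc(c,o);Rm=R.from_rotvec(o["tcp_rot"]).as_matrix()
g=lambda x,y:np.array([90+x/1.4706,y/1.4697])
pts=[((74,12.6),18,(202,262),(293,265)),((24,22),29.5,(160,328),(338,326))]
def W(q,u,w,hw):
    a,z,p=q;u,w=u/1e3,w/1e3
    return np.array(o["tool_pos"])+Rm@np.array([a+u*np.cos(p)-w*np.sin(p),hw/1e3,-(z+u*np.sin(p)+w*np.cos(p))])
def res(q):
    e=[]
    for (u,w),hw,l,rr in pts:
        for s,uv in((-1,l),(1,rr)): e+=list(proj(c,W(q,u,w,s*hw),T)-g(*uv))
    return e
s=least_squares(res,[0,-.05,-.7]);print(s.x[:2].round(4),np.degrees(s.x[2]).round(1),s.cost)
H=np.array([.6015,-.033,0]);X=np.array([-.049,.999,0])
for n,u,w in(("org",0,0),("lip",74,-25.4),("top",74,12.6),("cor",24,22)):
    P=W(s.x,u,w,0);print(n,"xh",((P-H)@X*1e3).round(1),"z",(P[2]*1e3).round(1))
# slug positions along floor from pixel: ray to slug tops plane w=-19.5
for uv in((228,281),(261,279),(209,347),(281,345),(216,383),(253,383)):
    f=lambda u:proj(c,W(s.x,u,-19.5,0),T)[1]
    us=np.arange(-40,80,1.);print(uv,us[np.argmin([abs(f(u)-g(*uv)[1]) for u in us])])
E
```

```text
[-0.0055 -0.0384] -70.5 12.421996288571783
org xh -62.9 z 198.5
lip xh -62.1 z 120.3
top xh -26.2 z 133.0
cor xh -34.1 z 183.2
(228, 281) 79.0
(261, 279) 79.0
(209, 347) 55.0
(281, 345) 56.0
(216, 383) 35.0
(253, 383) 35.0
```

```bash
cat > pf.py <<'E'
from rig import r
from fit import *
from scipy.optimize import least_squares
c=r.camera("wrist");o=r.get_obs();T=wfc(c,o);Rm=R.from_rotvec(o["tcp_rot"]).as_matrix()
def W(q,u,w,hw):
    a,z,p=q[:3];u,w=u/1e3,w/1e3
    return np.array(o["tool_pos"])+Rm@np.array([a+u*np.cos(p)-w*np.sin(p),hw/1e3,-(z+u*np.sin(p)+w*np.cos(p))])
E
python3 - <<'E'
from pf import *
g=lambda x,y:np.array([90+x/1.4706,y/1.4697])
pts=[((74,12.6),18,(202,262),(293,265)),((24,22),29.5,(160,328),(338,326))]
def res(q,p):
    q=[q[0],q[1],p];e=[(q[0]-.008)/.003,(q[1]+.048)/.003]
    for (u,w),hw,l,rr in pts:
        for s,uv in((-1,l),(1,rr)): e+=list((proj(c,W(q,u,w,s*hw),T)-g(*uv))/1.5)
    return e
H=np.array([.6015,-.033,0]);X=np.array([-.049,.999,0])
for d in(30,35,40,45,50,55,60):
    s=least_squares(res,[.008,-.048],args=(-np.radians(d),));q=[*s.x,-np.radians(d)]
    us=np.arange(-40,90,1.);sl=[us[np.argmin([abs(proj(c,W(q,u,-19.5,0),T)[1]-g(0,y)[1]) for u in us])] for y in(280,346,383)]
    P=W(q,74,-25.4,0);t=W(q,74,12.6,0);print(d,s.cost.round(1),s.x.round(4),sl,"lip",((P-H)@X*1e3).round(1),(P[2]*1e3).round(1),"top",((t-H)@X*1e3).round(1),(t[2]*1e3).round(1))
E
```

```text
30 448.6 [-0.0269 -0.0799] [np.float64(61.0), np.float64(28.0), np.float64(11.0)] lip -32.9 97.9 top -13.9 130.9
35 379.8 [-0.0254 -0.0748] [np.float64(64.0), np.float64(31.0), np.float64(14.0)] lip -36.7 98.7 top -14.9 129.9
40 308.8 [-0.0234 -0.0696] [np.float64(68.0), np.float64(34.0), np.float64(17.0)] lip -40.4 100.2 top -16.0 129.3
45 238.5 [-0.0211 -0.0642] [np.float64(71.0), np.float64(37.0), np.float64(20.0)] lip -44.1 102.3 top -17.2 129.2
50 172.3 [-0.0184 -0.0589] [np.float64(76.0), np.float64(40.0), np.float64(22.0)] lip -47.7 104.9 top -18.6 129.4
55 113.7 [-0.0156 -0.0536] [np.float64(81.0), np.float64(43.0), np.float64(25.0)] lip -51.3 108.0 top -20.1 129.8
60 66.3 [-0.0125 -0.0486] [np.float64(87.0), np.float64(47.0), np.float64(28.0)] lip -54.8 111.4 top -21.9 130.4
```

step_arm([
  [9, 0, 0, 0, 50],
  [0, 0, 0, 0, 50],
  [9, 0, 0, 0, 50],
  [1, 0, 0, 0, 50],
  [10, 0, 0, 0, 50],
  [6, 0, 0, 0, 50],
  [6, 0, 0, 0, 50],
], grip_force=35)

```text
time: 17.95
tool_pos: [0.6041, -0.0853, 0.2369]
tcp_rot: [2.171, 2.271, -0.0]
ft_force: [1.2, -5.4, -0.8]
width: 0.0598
grip_force: 36.8
```

```bash
python3 st.py b6
```

```text
17.95 [ 0.6041 -0.0853  0.2369] [ 1.2 -5.4 -0.8]
[[359, 158, 56, 47, 1213], [210, 177, 72, 23, 941], [285, 177, 24, 22, 235], [221, 232, 79, 53, 2553]]
c257 [152, 155, 153, 80, 83, 84, 84, 84, 82, 83, 83, 84, 85, 84, 86, 109, 109, 110, 109, 82, 82, 82, 81, 76, 158, 166, 170, 167, 66, 64, 65, 88, 83, 143, 56, 143, 141, 139, 143, 103, 62, 55, 111, 103, 71, 106, 112, 93, 135, 129, 134, 133, 133, 132, 135, 135, 135, 27, 30, 28, 29, 26, 29, 28]
top yellow 14
```

step_arm([
  [0, 0, 6, 0, 50],
  [0, 0, 12, 0, 50],
  [2, 0, 18, 0, 50],
  [5, 0, 22, 0, 50],
  [8, 0, 22, 0, 50],
  [8, 0, 22, 0, 50],
])

```text
time: 18.65
tool_pos: [0.6034, -0.0756, 0.2145]
tcp_rot: [-2.17, -2.271, 0.001]
ft_force: [-1.3, -3.4, -4.5]
width: 0.0597
grip_force: 36.5
```

```bash
python3 st.py b7
```

```text
18.65 [ 0.6034 -0.0756  0.2145] [-1.3 -3.4 -4.5]
[[366, 172, 60, 51, 1465], [221, 232, 79, 53, 2549]]
c257 [154, 154, 155, 154, 153, 86, 85, 84, 82, 83, 82, 83, 84, 84, 85, 84, 85, 85, 83, 82, 83, 79, 108, 108, 109, 109, 108, 90, 169, 168, 170, 164, 167, 63, 80, 71, 142, 140, 144, 104, 65, 55, 114, 103, 72, 108, 112, 97, 136, 131, 135, 134, 135, 134, 137, 137, 136, 28, 30, 31, 29, 27, 31, 31]
top yellow 0
```

step_arm([
  [-10, 0, -14, 0, 50],
  [0, 0, 0, 0, 50],
  [-10, 0, -14, 0, 50],
  [0, 0, 0, 0, 50],
  [-10, 3, -14, 0, 50],
  [0, -3, 0, 0, 50],
  [0, 0, 0, 0, 50],
])

```text
time: 19.45
tool_pos: [0.6026, -0.0757, 0.2143]
tcp_rot: [-2.17, -2.27, 0.001]
ft_force: [-1.7, -4.4, -2.4]
width: 0.0595
grip_force: 37.6
```

```bash
python3 st.py b8
```

```text
19.45 [ 0.6026 -0.0757  0.2143] [-1.7 -4.4 -2.4]
[[367, 172, 61, 51, 1493]]
c257 [153, 153, 156, 153, 153, 85, 84, 84, 83, 83, 83, 85, 84, 84, 83, 84, 85, 85, 84, 83, 83, 80, 108, 109, 108, 108, 108, 83, 169, 169, 170, 165, 166, 109, 146, 134, 141, 141, 144, 141, 145, 144, 144, 146, 142, 144, 107, 134, 136, 130, 135, 134, 134, 134, 135, 137, 135, 27, 28, 27, 27, 30, 29, 28]
top yellow 1
```

step_arm([
  [-10, 0, -14, 0, 50],
  [0, 3, 0, 0, 50],
  [-10, -3, -14, 0, 50],
  [0, 3, 0, 0, 50],
  [-10, -3, -14, 0, 50],
  [0, 0, 0, 0, 50],
  [0, 0, 0, 0, 50],
])

```text
time: 20.25
tool_pos: [0.6035, -0.0769, 0.216]
tcp_rot: [2.171, 2.271, 0.0]
ft_force: [0.2, -3.3, -3.1]
width: 0.06
grip_force: 37.6
```

step_arm([
  [-4, 0, -6, 0, 50],
  [-8, 0, -12, 0, 50],
  [-12, 0, -18, 0, 50],
  [-14, 0, -22, 0, 50],
  [-14, 0, -22, 0, 50],
])

```text
time: 20.75
tool_pos: [0.6046, -0.0905, 0.2379]
tcp_rot: [2.171, 2.269, 0.002]
ft_force: [0.7, 0.3, 0.1]
width: 0.0594
grip_force: 37.8
```

```bash
python3 st.py b9; python3 - <<'E'
from rig import r
from h import *
f=[]
for i in range(3): f.append(r.get_obs()["ft_force"]); r.camera("wrist")
print(np.round(f,1).tolist())
c=r.camera("scene");s=c["pixels"];T=wfc(c);h=cv2.cvtColor(s,cv2.COLOR_RGB2HSV)
m=cv2.inRange(h,(14,120,60),(32,255,255));k,l,st,ce=cv2.connectedComponentsWithStats(m);print([st[i].tolist() for i in range(1,k) if st[i,4]>8])
H=np.array([.6015,-.033,0]);X=np.array([-.049,.999,0]);Y=np.array([-.999,-.049,0])
for P in((-70,39,83),(-70,39,10),(70,39,10),(70,39,130),(-70,0,83),(-18,0,137)):print(P,proj(c,H+X*P[0]/1e3+Y*P[1]/1e3+[0,0,P[2]/1e3],T).round(0))
E
```

```text
20.75 [ 0.6046 -0.0905  0.2379] [0.7 0.3 0.1]
[[359, 153, 56, 46, 1262], [207, 170, 104, 38, 2449]]
c257 [150, 141, 81, 82, 83, 83, 80, 81, 81, 81, 82, 81, 82, 80, 106, 106, 106, 106, 106, 80, 79, 79, 152, 154, 160, 160, 164, 100, 113, 73, 97, 97, 98, 92, 137, 137, 136, 135, 140, 139, 141, 141, 140, 142, 138, 140, 101, 130, 132, 126, 131, 129, 130, 131, 132, 132, 131, 25, 27, 29, 27, 26, 26, 28]
top yellow 26
[[0.8, -1.8, 0.7], [0.7, -1.7, 0.6], [0.3, -3.0, 0.7]]
[[254, 86, 74, 23, 547], [226, 110, 11, 7, 44], [196, 114, 9, 7, 35], [454, 134, 58, 20, 122], [213, 148, 33, 25, 303], [105, 155, 28, 14, 228], [266, 159, 12, 22, 224]]
(-70, 39, 83) [224. 176.]
(-70, 39, 10) [226. 202.]
(70, 39, 10) [194. 182.]
(70, 39, 130) [189. 141.]
(-70, 0, 83) [237. 170.]
(-18, 0, 137) [222. 144.]
```

```bash
python3 - <<'E'
import numpy as np,cv2
H=lambda n:cv2.cvtColor(np.load(n+".npy"),cv2.COLOR_RGB2HSV)
def q(n,r0,r1,c0,c1):
    h=H(n)[r0:r1,c0:c1].reshape(-1,3);m=(h[:,0]>14)&(h[:,0]<33)&(h[:,1]>150)&(h[:,2]>60)
    print(n,m.sum(),np.bincount(h[m][:,0],minlength=34)[14:34].tolist())
q("b7",232,285,221,300);q("a1",0,100,180,340);q("b5",165,210,210,310);q("b9",165,210,205,315)
h=H("b9")[168:212:3,200:316:5];print("hue b9");[print(" ".join("%2d"%(x[0] if x[1]>120 else 0) for x in r)) for r in h]
E
```

```text
b7 2548 [0, 0, 0, 0, 4, 106, 1525, 913, 0, 0, 0, 0, 0, 0, 0, 0, 0, 0, 0, 0]
a1 14734 [0, 0, 0, 0, 0, 3, 5, 26, 57, 12865, 1426, 352, 0, 0, 0, 0, 0, 0, 0, 0]
b5 1613 [0, 0, 0, 0, 7, 31, 448, 333, 67, 530, 111, 86, 0, 0, 0, 0, 0, 0, 0, 0]
b9 2448 [0, 0, 0, 0, 0, 2, 11, 21, 60, 902, 959, 491, 2, 0, 0, 0, 0, 0, 0, 0]
hue b9
 0  0  0  0  0  0  0  0  0  0  0  0  0  0  0  0  0  0  0  0  0  0  0 108
 0  0  0  0  0 23  0  0  0  0  0  0  0  0  0  0  0  0 24  0  0  0  0 110
107  0  0  0  0 23 21 22 22 23 23  0 23  0 23  0 23 23 23  0  0  0  0 106
107  0 23 23 23 24 24 24 23 23 23 23 24 23 24 24 24 24 24 23 25 25  0 107
106  0 23 24 24 24 24 24 23 24 24 23 24 24 23 24 24 24 24 24 25 25 107  0
106  0 23 23 24 23  0 24 24 24 24 24 24 23 23 24 23  0 23 23 25 25 107  0
106 106 19 24 23  0  0 23 24 24 24 24 24 24 23 24 24  0 23 23 25 25 108  0
109 106  0 24 24  0  0 23 23 24 24 24 23 23 23 23 22  0  0 25 25 24 105  0
 0 106  0 23 23  0  0 23 24 24 24 24 24 23 23 23  0  0  0 25 25  0 110  0
 0 106  0 23  0  0  0 23 23 23 23 23 24 23 23 24  0  0  0 25 25 108  0  0
 0 106 108 23  0  0  0 23 23 23 23 23 24 23 24 24  0  0  0  0 25 107  0  0
 0  0 106  0  0  0  0 23 23 23 25 25 25 25 25 25  0  0  0  0 25 107  0  0
 0  0 106  0  0  0  0 24 25 25 25 25 25 25 25 25  0  0  0  0 21 108  0  0
 0  0 106  0  0  0  0 24 25 24 25 24 24 24 24 25  0  0  0  0  0  0  0  0
 0  0  0  0  0  0  0  0  0  0  0  0  0  0  0  0  0  0  0  0  0  0  0  0
```

The spout region now holds only flap hue (23 to 25) and no slug hue (20 to 21), so the cup is empty. I'll back out and check for strays.

step_arm([
  [-10, 0, -2, 0, 50],
  [-25, 0, -4, 0, 50],
  [-45, 0, -4, 0, 50],
  [-65, 0, -4, 0, 50],
  [-85, -15, -4, 1, 50],
  [-95, -35, -4, 2.5, 50],
  [-100, -50, -4, 2.5, 50],
  [-100, -50, -4, 2.5, 50],
])

```text
time: 21.85
tool_pos: [0.5569, -0.1934, 0.2408]
tcp_rot: [-2.22, -2.221, 0.001]
ft_force: [-0.0, -0.0, -1.1]
width: 0.0597
grip_force: 37.8
```

```bash
python3 - <<'E'
from pf import *
print(o["time"],np.round(o["tool_pos"],4),o["tcp_rot"],np.round(o["ft_force"],1))
im=c["pixels"];np.save("c1.npy",im);t=r.camera("top");s=r.camera("scene")
for n,a in(("wrist",im),("top",t["pixels"]),("scene",s["pixels"])):
    h=cv2.cvtColor(a,cv2.COLOR_RGB2HSV);m=cv2.inRange(h,(18,150,70),(21,255,255));k,l,st,ce=cv2.connectedComponentsWithStats(m);print(n,[st[i].tolist() for i in range(1,k) if st[i,4]>6])
h=cv2.cvtColor(t["pixels"][150:222,135:230],cv2.COLOR_RGB2HSV);print("flap yellow top",(cv2.inRange(h,(20,180,60),(32,255,255))>0).sum())
# cup silhouette in wrist: gradient lines
g=cv2.cvtColor(im,cv2.COLOR_RGB2GRAY);e=cv2.Canny(g,40,100)
L=cv2.HoughLinesP(e,1,np.pi/360,25,minLineLength=22,maxLineGap=4)
L=[x[0].tolist() for x in L] if L is not None else [];print(sorted([x for x in L if 130<x[0]<390 and 90<x[1]<340 and 130<x[2]<390],key=lambda x:x[1]))
E
```

```text
21.9 [ 0.5582 -0.193   0.241 ] [-2.22057490e+00 -2.22186527e+00 -2.49406769e-05] [ 1.  -0.6 -1.3]
wrist [[276, 55, 4, 19, 33], [368, 380, 40, 4, 102]]
top [[32, 122, 8, 6, 16], [48, 234, 4, 7, 11], [37, 236, 10, 14, 52]]
scene [[213, 147, 15, 25, 151]]
flap yellow top 0
[[271, 92, 280, 60], [266, 93, 320, 90], [285, 182, 316, 228], [282, 183, 311, 230], [281, 183, 311, 232], [278, 207, 299, 283], [235, 208, 278, 208], [171, 210, 197, 210], [173, 228, 200, 228], [310, 229, 323, 313], [197, 230, 225, 185], [193, 238, 228, 182], [326, 238, 344, 276], [321, 246, 331, 273], [341, 250, 356, 276], [320, 259, 324, 291], [218, 268, 228, 233], [182, 273, 192, 250], [169, 274, 188, 238], [216, 275, 297, 275], [158, 276, 172, 251], [227, 277, 298, 277], [215, 277, 235, 206], [181, 277, 195, 245], [299, 290, 302, 314], [187, 306, 195, 248], [213, 306, 215, 278], [147, 307, 153, 347], [191, 316, 203, 230], [150, 330, 157, 372], [363, 332, 366, 308], [208, 333, 231, 333]]
```

```bash
cat > pit.py <<'E'
from pf import *
def solve(pts,q0=(0,-.05,-.8)):
    def res(q):
        e=[]
        for (u,w),hw,l,rr in pts:
            for s,uv in((-1,l),(1,rr)): e+=list(proj(c,W(q,u,w,s*hw+q[3]),T)-np.array(uv))
        return e
    s=least_squares(res,[*q0,0]);print("tool x,z off",s.x[:2].round(4),"pitch",np.degrees(s.x[2]).round(1),"lat mm",s.x[3].round(1),"cost",s.cost.round(1),np.round(s.fun,1).tolist())
    for n,u,w in(("org",0,0),("lip",74,-25.4),("heel",-36,-36)):print(n,W(s.x,u,w,0).round(4))
    return s.x
E
python3 - <<'E'
from pit import *
solve([((74,-23),16.5,(235,208),(278,208)),((24,-33.5),27.5,(215,276),(298,276)),((74,12.6),18,(227,182),(283,182)),((24,22),29,(195,232),(311,231))])
E
```

```text
tool x,z off [-0.0187 -0.0554] pitch -59.3 lat mm -1.6 cost 48.5 [-1.2, 1.9, -1.1, 1.9, -0.4, 1.6, -2.3, 1.7, 1.3, -4.7, -1.0, -4.7, 5.0, 0.6, -1.5, 1.6]
org [ 0.5596 -0.2108  0.1857]
lip [ 0.5596 -0.1948  0.1091]
heel [ 0.5597 -0.2602  0.1983]
```

step_arm([
  [15, 10, 25, 0, 50],
  [30, 20, 55, 0, 50],
  [35, 20, 80, 0, 50],
  [35, 20, 97, 0, 50],
  [35, 20, 103, 0, 50],
  [35, 20, 106, 0, 50],
  [35, 20, 108, 0, 50],
  [35, 20, 108, 0, 50],
])

```text
time: 22.85
tool_pos: [0.5793, -0.1575, 0.1335]
tcp_rot: [2.219, 2.222, 0.001]
ft_force: [-1.3, 0.4, -1.5]
width: 0.0598
grip_force: 37.8
```

step_arm([
  [-5, 0, 0, 0, 50],
  [-10, 0, 0, 0, 50],
  [-15, 0, 1, 0, 50],
  [-20, 0, 2, 0, 50],
  [-25, 0, 3.5, 0, 50],
  [-30, 0, 5.5, 0, 50],
  [-36, 0, 8, 0, 50],
  [-41, 0, 10, 0, 50],
])

```text
time: 23.65
tool_pos: [0.5792, -0.1993, 0.1239]
tcp_rot: [2.219, 2.222, 0.0]
ft_force: [-4.2, -1.7, 16.3]
width: 0.0594
grip_force: 42.2
```

step_arm([
  [-5, 0, 3, 0, 50],
  [-10, 0, 6, 0, 50],
  [-15, 0, 10, 0, 50],
  [-20, 0, 14, 0, 50],
  [-25, 0, 17, 0, 50],
  [-30, 0, 19, 0, 50],
  [-30, 0, 19, 0, 50],
])

```text
time: 24.35
tool_pos: [0.579, -0.2292, 0.1039]
tcp_rot: [2.22, 2.222, 0.0]
ft_force: [0.2, -2.6, 2.8]
width: 0.0599
grip_force: 41.6
```

```bash
cat > ln.py <<'E'
from pf import *
print(np.round(o["time"],2),np.round(o["tool_pos"],4),np.round(o["ft_force"],1),o["width"])
im=c["pixels"];g=cv2.cvtColor(im,cv2.COLOR_RGB2GRAY);e=cv2.Canny(g,40,100)
L=cv2.HoughLinesP(e,1,np.pi/360,25,minLineLength=22,maxLineGap=4)
print(sorted([x for x in [y[0].tolist() for y in L] if 140<x[0]<380 and 20<x[1]<340 and 140<x[2]<380],key=lambda x:x[1]))
E
python3 ln.py
```

```text
24.4 [ 0.579  -0.2289  0.1039] [-0.1 -0.8  0.4] 0.05962593230044419
[[205, 80, 264, 80], [221, 86, 226, 133], [289, 141, 311, 216], [287, 146, 309, 146], [281, 146, 281, 116], [296, 147, 304, 175], [227, 147, 280, 147], [228, 149, 298, 149], [284, 150, 300, 234], [284, 153, 298, 225], [226, 172, 284, 172], [260, 175, 260, 202], [310, 191, 325, 241], [304, 194, 313, 223], [201, 196, 216, 144], [312, 197, 319, 219], [264, 204, 264, 229], [310, 215, 319, 245], [195, 227, 214, 159], [263, 230, 299, 230], [230, 231, 260, 231], [214, 232, 230, 146], [214, 233, 258, 233], [213, 234, 213, 279], [189, 237, 199, 203], [205, 240, 219, 192], [187, 247, 197, 213], [193, 250, 224, 141], [194, 269, 194, 311], [170, 272, 183, 246], [157, 276, 172, 251], [320, 285, 320, 248], [300, 288, 300, 235], [264, 307, 298, 307], [325, 310, 325, 272], [148, 310, 154, 357], [299, 321, 299, 289], [215, 321, 298, 321], [214, 322, 214, 278], [208, 333, 231, 333]]
```

```bash
python3 - <<'E'
from pit import *
solve([((74,-23),16.5,(229,148),(283,148)),((24,-33.5),27.5,(214,233),(300,233)),((-33.5,-33.5),27.5,(214,321),(299,321))],(-.01,-.05,-.2))
E
```

```text
tool x,z off [-0.0124 -0.0512] pitch -16.9 lat mm -0.7 cost 7.1 [-0.6, 1.3, 1.6, 1.3, -1.3, -1.6, 0.3, -1.6, -0.7, 0.2, 0.7, 0.2]
org [ 0.579  -0.2409  0.0527]
lip [ 0.5789 -0.1775  0.0069]
heel [ 0.579  -0.2859  0.0288]
```

step_arm([
  [-2, 0, 3, 0, 50],
  [-4, 0, 6, 0, 50],
  [-6, 0, 9, 0, 50],
  [-7, 0, 11, 0, 50],
  [-7, 0, 11, 0, 62],
  [-7, 0, 11, 0, 66],
  [-7, 0, 11, 0, 74],
  [-7, 0, 11, 0, 74],
])

```text
time: 25.25
tool_pos: [0.5789, -0.2351, 0.0928]
tcp_rot: [-2.22, -2.223, 0.0]
ft_force: [0.7, -0.0, 0.2]
width: 0.0741
grip_force: 0.0
```

```bash
python3 ln.py
```

```text
25.3 [ 0.5789 -0.2352  0.0928] [0.3 0.1 0.5] 0.07404587099682461
[[311, 54, 332, 86], [364, 89, 366, 54], [222, 99, 264, 99], [228, 125, 283, 125], [363, 128, 365, 90], [191, 134, 198, 192], [185, 144, 192, 200], [158, 144, 165, 184], [301, 146, 310, 192], [158, 146, 164, 182], [223, 147, 293, 147], [289, 148, 301, 222], [295, 149, 322, 283], [302, 160, 316, 224], [333, 184, 334, 153], [204, 199, 212, 161], [313, 202, 323, 250], [311, 204, 323, 257], [200, 215, 212, 157], [214, 225, 227, 148], [215, 225, 292, 225], [200, 225, 215, 153], [214, 227, 278, 227], [214, 228, 215, 251], [293, 229, 293, 193], [214, 231, 291, 231], [202, 244, 219, 158], [301, 247, 302, 223], [215, 252, 216, 279], [192, 265, 216, 153], [163, 276, 181, 241], [149, 280, 165, 250], [161, 281, 183, 241], [195, 283, 206, 221], [188, 286, 194, 344], [185, 287, 199, 222], [298, 295, 300, 263], [197, 303, 200, 343], [229, 303, 297, 303], [174, 315, 191, 346], [282, 333, 304, 333]]
```

```bash
python3 - <<'E'
from pit import *
solve([((74,-23),16.5,(227,148),(288,148)),((24,-33.5),27.5,(214,226),(301,226)),((-33.5,-33.5),27.5,(215,303),(299,303))],(-.01,-.05,-.1))
E
```

```text
tool x,z off [-0.0186 -0.0563] pitch -1.5 lat mm -0.2 cost 4.2 [-0.2, -0.2, 0.1, -0.2, -0.7, -0.0, 0.4, -0.0, 2.2, 0.3, -1.7, 0.3]
org [ 0.5789 -0.2538  0.0365]
lip [ 0.5788 -0.1805  0.0092]
heel [ 0.5789 -0.2907  0.0014]
```

step_arm([
  [-9, 0, 0, 0, 74],
  [-18.5, 0, 4, 0, 74],
  [-18.5, 0, 9, 0, 74],
  [-18.5, 0, 9, 0, 62],
  [-18.5, 0, 9, 0, 54],
  [-18.5, 0, 9, 0, 50],
  [-18.5, 0, 9, 0, 50],
  [-18.5, 0, 9, 0, 50],
], grip_force=25)

```text
time: 26.15
tool_pos: [0.579, -0.2537, 0.084]
tcp_rot: [2.22, 2.223, 0.0]
ft_force: [-0.2, -0.2, -2.6]
width: 0.0598
grip_force: 28.0
```

step_arm([
  [0, 0, -20, 0, 50],
  [0, 0, -50, 0, 50],
  [-10, -10, -75, 0, 50],
  [-35, -35, -75, 0, 50],
  [-65, -60, -75, 0, 50],
  [-90, -76, -75, 0, 50],
  [-99, -80, -70, 0, 50],
  [-99, -80, -70, 0, 50],
])

```text
time: 26.95
tool_pos: [0.4984, -0.3538, 0.1535]
tcp_rot: [-2.222, -2.221, 0.0]
ft_force: [-0.1, 0.3, -2.2]
width: 0.0601
grip_force: 28.0
```

```bash
python3 ln.py
```

```text
27.0 [ 0.4989 -0.3529  0.1536] [ 0.2  0.1 -2.1] 0.059869891513727576
[[299, 76, 299, 51], [251, 80, 310, 80], [205, 81, 250, 81], [227, 111, 263, 111], [291, 112, 304, 197], [264, 112, 290, 112], [301, 115, 330, 255], [311, 127, 318, 156], [220, 135, 270, 135], [318, 158, 338, 252], [316, 158, 335, 247], [203, 163, 214, 113], [208, 201, 213, 287], [209, 202, 292, 202], [210, 204, 292, 204], [208, 206, 221, 122], [200, 211, 291, 210], [323, 211, 329, 239], [197, 223, 212, 160], [277, 235, 304, 235], [179, 246, 199, 154], [176, 252, 204, 117], [183, 252, 189, 304], [183, 253, 213, 112], [156, 276, 171, 252], [215, 288, 276, 288], [300, 288, 303, 242], [186, 302, 201, 342], [147, 308, 157, 373]]
```

step_arm([
  [0, 0, 10, 0, 50],
  [0, 0, 20, 0, 50],
  [0, 0, 26, 0, 50],
  [0, 0, 29, 0, 50],
  [0, 0, 32, 0, 50],
  [0, 0, 35, 0, 50],
  [0, 0, 35, 0, 50],
])

```text
time: 27.7
tool_pos: [0.4993, -0.353, 0.1188]
tcp_rot: [2.22, 2.222, 0.0]
ft_force: [-0.1, -1.6, 0.9]
width: 0.0597
grip_force: 28.3
```

step_arm([
  [0, 0, 3, 0, 50],
  [0, 0, 6, 0, 50],
  [0, 0, 9, 0, 50],
  [0, 0, 9, 0, 50],
])

```text
time: 28.1
tool_pos: [0.4991, -0.3529, 0.1096]
tcp_rot: [2.22, 2.223, 0.0]
ft_force: [0.9, -3.7, 2.0]
width: 0.0601
grip_force: 27.4
```

```bash
python3 ln.py
```

```text
28.15 [ 0.499  -0.3529  0.1097] [ 0.4 -2.2  0.5] 0.059616228668577756
[[349, 28, 351, 6], [309, 64, 309, 33], [268, 76, 322, 76], [224, 77, 267, 77], [216, 105, 297, 105], [303, 105, 313, 129], [189, 106, 191, 129], [298, 111, 306, 177], [144, 111, 169, 111], [321, 117, 322, 89], [310, 131, 333, 284], [319, 131, 341, 285], [309, 132, 317, 185], [320, 140, 325, 176], [173, 145, 183, 182], [171, 156, 183, 198], [209, 157, 215, 108], [199, 158, 203, 135], [326, 163, 333, 129], [230, 163, 255, 163], [208, 166, 230, 167], [256, 167, 280, 167], [189, 168, 194, 133], [205, 192, 208, 162], [205, 194, 269, 194], [205, 196, 275, 196], [205, 197, 215, 268], [327, 198, 331, 228], [210, 236, 293, 236], [181, 236, 186, 203], [301, 254, 304, 228], [301, 257, 309, 195], [175, 264, 194, 131], [231, 267, 299, 267], [181, 285, 198, 164], [182, 288, 200, 342], [303, 289, 310, 342], [147, 307, 156, 373], [317, 333, 331, 292], [204, 334, 213, 271]]
```

```bash
python3 - <<'E'
from pit import *
solve([((74,-23),16.5,(217,105),(297,105)),((24,-33.5),27.5,(205,195),(309,195)),((-33.5,-33.5),27.5,(215,267),(300,267))],(0,-.05,.2))
E
```

```text
tool x,z off [-0.0004 -0.0462] pitch 15.6 lat mm -0.4 cost 3.3 [-0.5, 0.5, 1.0, 0.6, 0.4, -1.2, -0.3, -1.2, -0.5, 0.6, -0.5, 0.6]
org [ 0.499  -0.3531  0.0635]
lip [ 0.4989 -0.275   0.0589]
heel [ 0.499  -0.3781  0.0191]
```

step_arm([
  [0, 0, 2, 0, 50],
  [-1, 0, 4, 0, 50],
  [-1, 0, 4, 0, 50],
])

```text
time: 28.5
tool_pos: [0.4993, -0.3541, 0.1065]
tcp_rot: [2.219, 2.223, 0.0]
ft_force: [-1.9, -2.5, 12.6]
width: 0.0597
grip_force: 26.1
```

```bash
python3 ln.py
```

```text
28.55 [ 0.4993 -0.3541  0.1065] [-1.  -1.6 12.1] 0.0596433545010049
[[280, 73, 322, 73], [216, 74, 279, 74], [186, 76, 189, 129], [234, 103, 304, 103], [213, 104, 241, 104], [298, 105, 309, 188], [172, 129, 195, 129], [196, 132, 206, 105], [311, 136, 334, 294], [323, 152, 328, 194], [168, 152, 182, 199], [327, 163, 335, 127], [217, 169, 275, 169], [334, 184, 342, 151], [214, 192, 269, 192], [214, 194, 276, 194], [203, 196, 212, 104], [204, 198, 214, 266], [331, 211, 341, 288], [298, 232, 300, 198], [210, 237, 291, 237], [179, 247, 184, 200], [342, 251, 357, 276], [214, 261, 299, 261], [175, 263, 189, 143], [299, 263, 309, 189], [214, 263, 298, 263], [159, 274, 172, 251], [301, 276, 311, 342], [181, 287, 185, 254], [172, 291, 175, 257], [179, 295, 200, 137], [186, 303, 195, 329], [187, 304, 200, 342], [147, 308, 156, 373], [320, 325, 332, 290]]
```

step_arm([
  [-2, 0, -2, 0, 50],
  [-3, 0, -2, 0, 50],
  [-3, 0, -2, 0, 60],
  [-3, 0, -2, 0, 64],
  [-3, 0, -2, 0, 70],
  [-3, 0, -2, 0, 80],
  [-3, 0, -2, 0, 80],
])

```text
time: 29.25
tool_pos: [0.499, -0.357, 0.1078]
tcp_rot: [-2.22, -2.223, 0.0]
ft_force: [0.1, -0.3, 0.5]
width: 0.0802
grip_force: 0.0
```

```bash
python3 ln.py
```

```text
29.3 [ 0.499  -0.357   0.1078] [ 0.6 -0.2 -0.3] 0.07973185554647114
[[148, 61, 161, 31], [233, 69, 296, 69], [189, 70, 232, 70], [360, 91, 360, 57], [303, 103, 313, 140], [334, 105, 356, 105], [231, 105, 297, 105], [297, 106, 308, 189], [307, 119, 314, 146], [173, 122, 196, 122], [158, 124, 163, 153], [174, 143, 180, 169], [169, 146, 182, 190], [192, 148, 203, 105], [309, 150, 329, 294], [323, 179, 331, 242], [202, 184, 215, 246], [332, 187, 337, 164], [202, 188, 209, 107], [327, 191, 333, 163], [326, 216, 329, 245], [295, 233, 302, 177], [275, 234, 298, 235], [226, 235, 274, 235], [299, 243, 308, 190], [298, 245, 310, 342], [340, 247, 361, 281], [333, 251, 338, 294], [332, 253, 335, 278], [357, 257, 374, 283], [141, 279, 157, 255], [176, 280, 183, 195], [152, 284, 175, 243], [151, 284, 174, 243], [186, 295, 206, 340], [182, 306, 197, 153], [184, 310, 200, 340], [167, 316, 186, 346], [206, 332, 215, 247], [209, 333, 231, 333], [255, 338, 282, 334]]
```

```bash
python3 - <<'E'
from pit import *
solve([((74,-23),16.5,(209,105),(297,105)),((24,-33.5),27.5,(202,186),(308,189)),((-33.5,-33.5),27.5,(215,246),(298,246))],(0,-.05,.4))
E
```

```text
tool x,z off [ 0.0007 -0.051 ] pitch 27.2 lat mm -1.6 cost 16.6 [0.1, 1.1, 1.8, 1.1, -0.3, -1.2, -0.3, -4.2, -1.3, 1.5, -1.5, 1.5]
org [ 0.499  -0.3562  0.0568]
lip [ 0.4989 -0.2788  0.068 ]
heel [ 0.499  -0.3718  0.0083]
```

step_arm([
  [0, 0, -10, 0, 84],
  [0, 0, -35, 0, 84],
  [0, 0, -75, 0, 84],
  [0, 0, -115, 0, 84],
  [10, -1, -155, 0, 84],
  [22, -2.5, -188, 0, 84],
  [26, -2.5, -196, 0, 84],
  [26, -2.5, -196, 0, 84],
])

```text
time: 30.15
tool_pos: [0.497, -0.3307, 0.3059]
tcp_rot: [2.217, 2.221, 0.001]
ft_force: [-1.1, 0.1, -1.2]
width: 0.0842
grip_force: 0.0
```

```bash
python3 - <<'E'
from pf import *
print(np.round(o["time"],2),np.round(o["tool_pos"],4),np.round(o["ft_force"],1))
a=np.load("w2.npy").astype(int);b=c["pixels"].astype(int);np.save("w3.npy",b.astype(np.uint8))
d=np.abs(a-b).max(2)>40;k,l,st,ce=cv2.connectedComponentsWithStats(d.astype(np.uint8));print("diff",[st[i].tolist() for i in range(1,k) if st[i,4]>25])
ga,gb=[cv2.GaussianBlur(x.astype(np.float32).mean(2),(3,3),0) for x in(a,b)]
for n,x0,x1,y0,y1 in(("nose",228,290,118,170),("back",225,292,205,235),("flange",225,292,104,124),("caliper",350,420,170,230),("block",425,470,105,170),("rotor",150,190,5,50)):
    print(n,cv2.phaseCorrelate(ga[y0:y1,x0:x1],gb[y0:y1,x0:x1]))
t=r.camera("top");h=cv2.cvtColor(t["pixels"],cv2.COLOR_RGB2HSV)
m=cv2.inRange(h,(20,150,60),(32,255,255));m[:150]=0;m[222:]=0;m[:,:135]=0;m[:,230:]=0
p=np.argwhere(m);print("flap",len(p),p.min(0)[::-1] if len(p) else 0,p.max(0)[::-1] if len(p) else 0)
s=r.camera("scene")["pixels"];h=cv2.cvtColor(s,cv2.COLOR_RGB2HSV);m=cv2.inRange(h,(18,150,70),(21,255,255));k,l,st,ce=cv2.connectedComponentsWithStats(m);print("scene brass",[st[i].tolist() for i in range(1,k) if st[i,4]>5])
E
```

```text
30.2 [ 0.4965 -0.3308  0.3043] [-0.6 -1.3 -0.8]
diff [[0, 0, 19, 48, 109], [504, 0, 8, 25, 61], [151, 9, 21, 25, 57], [173, 31, 11, 20, 50], [99, 36, 23, 8, 28], [99, 51, 51, 58, 211], [137, 56, 9, 16, 26], [262, 59, 11, 30, 99], [96, 63, 38, 36, 122], [479, 75, 17, 68, 131], [282, 89, 2, 17, 34], [73, 95, 39, 34, 101], [84, 104, 30, 22, 40], [272, 107, 20, 121, 494], [428, 106, 21, 55, 185], [225, 109, 6, 68, 137], [450, 108, 15, 15, 51], [279, 112, 8, 7, 26], [431, 120, 22, 45, 126], [449, 125, 12, 9, 51], [239, 128, 5, 17, 34], [444, 139, 14, 24, 136], [121, 140, 42, 48, 138], [229, 142, 13, 84, 220], [462, 151, 17, 60, 101], [239, 166, 41, 35, 1106], [82, 171, 30, 12, 64], [345, 178, 12, 35, 54], [362, 183, 6, 16, 31], [346, 184, 13, 32, 44], [377, 197, 32, 2, 53], [367, 202, 95, 7, 220], [362, 208, 100, 19, 365], [100, 214, 20, 9, 35], [396, 219, 66, 29, 108], [237, 227, 35, 2, 38], [167, 245, 12, 60, 113], [276, 245, 77, 105, 222], [354, 245, 35, 10, 51], [178, 246, 80, 2, 94], [122, 259, 22, 28, 47], [371, 259, 21, 28, 48], [131, 267, 18, 29, 69], [368, 286, 15, 10, 43], [0, 289, 38, 28, 91], [26, 295, 27, 8, 52], [67, 297, 27, 7, 37], [430, 297, 17, 9, 37], [465, 304, 36, 42, 80], [0, 310, 16, 16, 44], [0, 313, 20, 30, 58], [0, 346, 14, 16, 29], [502, 346, 10, 7, 34], [391, 352, 43, 32, 160], [80, 357, 14, 27, 44], [115, 357, 12, 27, 50]]
nose ((-1.1486333877512322, -0.144925010212809), 0.6098396253806574)
back ((-0.9821752135183459, -0.2618698863558677), 1.1112343668937683)
flange ((-1.372231998677485, -0.22014720530795984), 0.9508066955539916)
caliper ((-0.9370346388234267, -1.6121015112219297), 1.0595362455756576)
block ((-1.3748231740421701, -1.583622492332026), 1.041705514177864)
rotor ((-1.2348607897905737, 1.2532864780454602), 1.0637482500076294)
flap 734 [188 164] [211 196]
scene brass [[216, 155, 6, 5, 14]]
```

```bash
python3 - <<'E'
from rig import r
from h import *
t=r.camera("top");h=cv2.cvtColor(t["pixels"],cv2.COLOR_RGB2HSV)
m=cv2.inRange(h,(16,150,70),(22,255,255));k,l,st,ce=cv2.connectedComponentsWithStats(m);b=[st[i].tolist() for i in range(1,k) if st[i,4]>8];print(b)
if not [x for x in b if 140<x[0]<350 and 140<x[1]<250]: print(r.job_done())
E
```

```text
[[32, 122, 8, 7, 41], [195, 190, 5, 4, 11], [61, 231, 11, 18, 148], [48, 233, 12, 19, 157], [37, 236, 12, 19, 153]]
```

```bash
python3 - <<'E'
from rig import r
from h import *
n=r.camera("top")["pixels"];a=cv2.imread("pics/top0.png")[:,:,::-1]
for x in(a,n):
    h=cv2.cvtColor(np.ascontiguousarray(x),cv2.COLOR_RGB2HSV);print("\n".join(" ".join("%2d/%3d"%(q[0],q[2]) for q in row) for row in h[185:199:1,186:216:2]));print()
d=np.abs(a.astype(int)-n).max(2)>45;k,l,st,ce=cv2.connectedComponentsWithStats(d.astype(np.uint8));print([st[i].tolist() for i in range(1,k) if st[i,4]>6 and st[i,0]<400])
E
```

```text
0/ 94 23/ 83 24/121 24/125 24/128 24/121 24/126 24/126 24/122 23/122 24/121 23/125 24/125 126/ 23 115/ 36
30/110 24/103 24/125 24/120 24/122 24/123 24/124 23/122 24/123 23/124 23/127 23/127 23/128 138/ 23 132/ 33
107/ 77 23/ 98 24/122 24/124 24/121 23/124 25/120 24/125 23/124 24/126 22/125 23/124 22/126 94/ 21 105/ 33
107/ 72 22/ 91 24/124 24/123 24/125 24/122 24/124 24/123 24/119 23/126 23/125 23/126 23/125 100/ 22 126/ 29
110/ 98 21/ 89 24/124 24/122 24/123 24/124 24/125 23/124 24/124 23/123 23/124 22/125 22/125 120/ 27 120/ 33
75/114 23/ 94 23/124 24/124 24/124 24/123 24/123 24/123 24/122 22/124 23/124 23/128 23/128 103/ 24 113/ 43
120/113 21/ 90 23/132 24/125 25/121 23/123 23/118 24/124 23/123 23/120 23/123 24/125 23/126 100/ 22 114/ 38
130/115 22/ 91 23/122 23/123 23/124 23/123 23/123 24/121 23/124 23/127 23/124 23/128 23/127 167/ 16 114/ 29
60/114 23/ 93 23/129 23/128 24/120 24/126 24/124 23/122 23/126 23/120 23/125 23/123 23/124 131/ 31 120/ 30
108/ 94 23/ 77 23/111 23/112 24/123 24/128 24/128 23/130 24/125 23/129 23/126 23/127 23/126 30/ 17  0/ 38
110/ 62 90/ 45 19/ 66 21/ 74
[... 1614 characters left out ...]
08/ 90 110/ 74 111/ 75 112/ 76 112/ 74 112/ 64 111/ 67 116/ 49 114/ 59 12/ 74 17/ 77 20/ 99 21/116 11/ 52 111/ 75
109/100 109/ 89 108/ 94 109/ 98 110/ 91 108/ 94 109/ 91 114/ 86 113/ 92 111/ 87 115/ 77 122/ 78 143/ 75 115/ 78 111/ 94
114/ 79 110/ 72 112/ 77 107/ 76 112/ 83 109/ 84 109/ 89 110/ 93 111/ 94 110/ 94 110/ 86 111/ 97 111/ 93 107/ 95 109/ 93

[[283, 136, 185, 248, 13159], [365, 155, 4, 6, 14], [291, 220, 34, 26, 413], [316, 222, 12, 21, 127], [203, 245, 97, 79, 2475], [253, 292, 17, 24, 105], [316, 319, 21, 14, 196], [227, 320, 87, 37, 1854], [266, 322, 10, 4, 22], [198, 324, 4, 5, 9], [9, 331, 128, 19, 1037], [139, 338, 45, 16, 389], [70, 372, 92, 12, 691], [184, 377, 35, 7, 183]]
```

Those pixels are just exposure noise on the flap itself. The flap is shut, the hopper area matches the first picture, and no slugs lie outside, so I'm handing in.

```bash
python3 -c "
from rig import r
print(r.job_done())"
```

```text
the job is handed in; nothing more can be done
None
```

I tipped all eight slugs into the hopper, put the empty cup back in its rest as it stood, let the flap spring shut and handed the job in; no verdict was returned, and I judged the slugs to be inside because none showed in the cup or on the bench.

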